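Load and clamp the light-bar drilling jig

TASK

Set up the plywood jig so a light bar can be drilled: slide every aluminium lamp disc across the plate until it drops flat into a pocket of its own (any free pocket). Then lay the pine strip along the row of pockets, on top of the discs with one end under the raised clamp arm, and push it home so that its long near edge touches both steel pins and that end touches the end stop. Last, wind the crank clockwise until it stops, so that the clamp holds the strip, and leave the other things on the desk where they are.

Things in the scene. Friction and masses are not known exactly. Their poses are not given: they have to be found in the camera images.
- jig: fixed plywood plate 190 mm deep (x) by 292 mm wide (y), top 16 mm above the desk; origin under its centre, x away from the robot, y to the left. Row of three pockets along y at x = -46 mm; the far half is open plate, where the discs wait, inside a wooden lip 8 mm wide and 9 mm tall along its left, far and right edges. An ear at the right end carries a 4 mm high land for the strip's end (y = -151 to -177 mm) level with seated discs, the end stop and the clamp post
- pin_right (a point): top of the right edge pin, a steel pin 7 mm across and 18 mm tall on the near side of the pocket row (jig x = -64.5, y = -47 mm)
- pin_left (a point): top of the left edge pin, the same at jig x = -64.5, y = +47 mm
- end_stop (a point): top middle of the face of the aluminium end stop, 30 mm wide and 20 mm above the plate, at the right end of the row (jig x = -46, y = -178 mm); the strip's right end is pushed against this face, toward jig -y
- crank_axis (a point): point on the vertical axis of the crank and clamp screw, 94 mm above the desk (jig x = -10, y = -180 mm). The blue post there is 36 mm (x) by 42 mm (y) and up to 80 mm above the desk, right behind the strip's place
- pad (a point): centre of the underside of the clamp's rubber pad, 16 mm across (jig x = -46, y = -166 mm); fully raised it is 46 mm above the desk, 12 mm above a strip lying home. The arm above it is 20 mm wide, y = -156 to -176 mm, reaches to jig x = -62 mm and has its underside 9 mm above the pad
- pocket_right (a point): centre of the floor of the right pocket (jig y = -94 mm), a round recess 85 mm across and 4 mm deep, with a dark grey felt floor; a disc begins to tip in when some 11 mm short of it and must be kept moving until it drops flat; axes as the jig's
- pocket_middle (a point): the same of the middle pocket (jig y = 0)
- pocket_left (a point): the same of the left pocket (jig y = +94 mm)
- disc_1: flat aluminium disc 82 mm across, 8 mm thick, 0.115 kg, lying on the far half of the plate and sliding easily on it; origin at the centre of its underside. On the plate its underside is 16 mm above the desk, in a pocket 12 mm, and 4 mm of it then stands proud. Best dragged with the closed fingertips pressed lightly (about 5 N) on its top
- disc_2: a second such disc (may be absent)
- disc_3: a third such disc (may be absent)
- pine_strip: loose pine strip 300 x 30 x 14 mm, 0.09 kg, at first on the desk to the right of the jig; origin at the centre of its underside, x along its length
- strip_home (a point): where the strip's origin lies when it is home: on the discs and the land, 20 mm above the desk, its length along jig y, long near edge on both pins, right end on the end stop; axes as the jig's
- crank (a joint): crank on the square end of the clamp screw, on the vertical axis at jig x = -10, y = -180 mm; rad, grows clockwise seen from above; 0 arm fully raised and the knob on the far side (jig +x) of the axis, 25.13 (four turns) at its stop with the arm 15 mm lower. Friction about 0.05 N m; it stays where it is left. At the stop the sprung pad presses the strip with about 4 N
- knob (a point): middle of the crank's black upright knob, 22 mm across and 40 mm tall (95 to 135 mm above the desk), 42 mm from the crank's axis; the knob turns freely on its own pin
- glue_bottle: white glue bottle, bystander
- bamboo_cup: bamboo cup, bystander
- solder_reel: green solder reel, bystander
- kraft_tube_1: cardboard tube, bystander
- screwdriver: orange screwdriver, bystander
- led_bulb: white LED bulb, bystander

How it is judged:
On the way, in this order (a step that is already met when the one before it is completed fails the run):
1. every disc lies flat in a pocket (((horizontal distance between disc_1 and pocket_right below 0.0035 m and z of disc_1 in the frame of pocket_right below 0.0015 m and angle between disc_1's own z axis and vertical below 0.04 rad) or (horizontal distance between disc_1 and pocket_middle below 0.0035 m and z of disc_1 in the frame of pocket_middle below 0.0015 m and angle between disc_1's own z axis and vertical below 0.04 rad) or (horizontal distance between disc_1 and pocket_left below 0.0035 m and z of disc_1 in the frame of pocket_left below 0.0015 m and angle between disc_1's own z axis and vertical below 0.04 rad)) and ((horizontal distance between disc_2 and pocket_right below 0.0035 m and z of disc_2 in the frame of pocket_right below 0.0015 m and angle between disc_2's own z axis and vertical below 0.04 rad) or (horizontal distance between disc_2 and pocket_middle below 0.0035 m and z of disc_2 in the frame of pocket_middle below 0.0015 m and angle between disc_2's own z axis and vertical below 0.04 rad) or (horizontal distance between disc_2 and pocket_left below 0.0035 m and z of disc_2 in the frame of pocket_left below 0.0015 m and angle between disc_2's own z axis and vertical below 0.04 rad)) and ((horizontal distance between disc_3 and pocket_right below 0.0035 m and z of disc_3 in the frame of pocket_right below 0.0015 m and angle between disc_3's own z axis and vertical below 0.04 rad) or (horizontal distance between disc_3 and pocket_middle below 0.0035 m and z of disc_3 in the frame of pocket_middle below 0.0015 m and angle between disc_3's own z axis and vertical below 0.04 rad) or (horizontal distance between disc_3 and pocket_left below 0.0035 m and z of disc_3 in the frame of pocket_left below 0.0015 m and angle between disc_3's own z axis and vertical below 0.04 rad))), for 0.2 s.
2. the strip lies home against both pins and the end stop (x of pine_strip in the frame of strip_home between -0.003 and 0.003 m and y of pine_strip in the frame of strip_home between -0.003 and 0.004 m and z of pine_strip in the frame of strip_home between -0.003 and 0.003 m and angle between the x axis of pine_strip and the y axis of jig, either way round below 0.025 rad), for 0.2 s.
3. the crank is wound to its stop (value of joint crank above 24.6 rad), for 0.2 s.
At the end, for the whole second after the job is handed in: every disc present lies flat in a pocket (centre within 3.5 mm, underside within 1.5 mm of its floor), the strip is home (within 3 mm of the pins, 4 mm of the end stop, along the row within 0.025 rad), the crank is within about 0.5 rad of its stop (above 24.6 rad), all at rest (all of step 1 and all of step 2 and value of joint crank above 24.6 rad and linear speed of pine_strip below 0.02 m/s); the robot touches nothing.
It fails at once if a bystander (glue bottle, cup, reel, tube, screwdriver, bulb) is pushed more than 4 cm (distance of any of glue_bottle, bamboo_cup, solder_reel, kraft_tube_1, screwdriver, led_bulb from where it was at the start of the episode above 0.04 m).
Of disc_1, disc_2, disc_3 only 2 to 3 are there at a start; the rules pass over those that are not, and their reading is None.
At some moment in a run one of disc_1, disc_2, disc_3, pine_strip may be knocked a few centimetres aside while the robot is not near it.
Once in a run the grip may slacken for a moment while it holds something.
It also fails if it takes over 210 s, if anything falls off the work surface, if the arm or the gripper's body presses on something with over 40 N, if the wrist force passes 120 N, or if a joint passes its speed limit or range.

ROBOT

A 7-joint arm with a two-finger parallel gripper is mounted at the origin on a cart in front of the work surface, level with it; the furniture and walls round the work are solid. World frame = base frame: x ahead of the robot, y to its left, z up, the work surface at z = 0. Lengths are in m, angles in rad, forces in N, time in s.
With the tool pointing down it reaches from about 0.4 to 0.85 m from the base axis. Payload 10.4 kg.
Tool frame: the origin (TCP) lies midway between the tips of the shut fingers; the grasp point (between the pads) lies 19 mm behind it; z points along the fingers, x is the direction in which the jaws open and shut, and the axes are right-handed (so a half turn about z gives the same grasp; the last joint's range is limited). The gripper opens to 85 mm and grips with 20 to 120 N. Pads are 22 mm wide; open, the fingers measure 114 mm over their backs; the gripper's body (76 mm by 85 mm) begins 54 mm behind the grasp point. The pads swing forward as they close: fully open they stand 13 mm farther back than shut.
Start: joints at [-0.023, 0.332, -0.065, 1.46, 0.022, 1.35, -0.088], TCP at [0.625, 0, 0.197] pointing down, gripper open.
Joint ranges: [-2.6, 2.6], [-0.5, 2.12], [-1.47, 1.34], [0.16, 2.42], [-1.27, 4.41], [0.06, 2.06], [-2.6, 2.6]. Speed limits (rad/s): [2.22, 2.22, 2.79, 2.79, 3.14, 3.14, 3.14].

INTERFACE

Orientations are given as a unit quaternion [x, y, z, w].
In Python, from workcell import manip, cams gives the robot as it stands.
- The arm moves only by the tool move_arm, never from a script. Its argument "moves" is a list of rows, each a list of 7 numbers: the turn, a rotation vector about the tool's x, y, z in degrees, then the shift along the tool's x, y, z in m, then the finger opening in m, from 0 to 0.0854. A call has 1 to 10 rows; each row is the pose to reach, as a shift and turn from the pose commanded when the call began, along the tool's axes at that moment; what a row does not reach only later rows make up. A row lasts 1/10 s, in which the tool goes at most 50 mm and 8.59 degrees, less where a joint would pass 70% of its speed; a pose out of reach is approached as far as the arm can. A call with a gripper value outside its range is refused whole. The fingers move at their own pace and stop on an object; "grip_force" is the grip in N (left out, the last holds). Time passes only in rows, so rows that repeat a pose let the fingers close. It gives the time, the measured TCP pose, the force and the opening at its end, in the units of the state.
- manip.get_obs(): the state, without advancing time (a new reading comes with each control period).
- cams.camera(name): name is "scene" or "side" or "wrist"; returns the picture (420x560x3 uint8, red, green, blue); there is no depth.
- cams.camera_params(name): a dict with "fx", "fy", "cx", "cy" (pixels), "dist_coeffs" ([k1, k2, p1, p2, k3] as OpenCV has them; the pictures are not rectified), "xyz" and "rotation" of the camera in the world. Camera axes: x right, y up, looking along -z (the intrinsics and any distortion apply to the point x, -y, -z); pixel columns grow to the right and rows downward; lengths in m; the calibration is good to about 2 mm. A picture is of the moment at which its call begins: read the wrist's pose just before it. camera_params takes no time and is no camera call; for the wrist camera it gives the pose at the moment of the call.
- manip.hand_in(): hands the job in, once; it reports no verdict.
The state is a dict: "clock": time; "joint_pos": joint angles; "joint_velocities": joint speeds; "tau": joint torques, N m; "position": TCP position; "ee_rot": TCP orientation; "ft_force": force on the tool from outside, world axes, zero at the start; "torque": the same for the moment, N m; "grip_width": opening from 0.0 (shut) to 1.0 (fully open).
Only numpy, scipy, OpenCV 4.12 (cv2) and the standard library are available. Lean on these libraries where they do the work, as an engineer would, in place of code of your own. Each camera call takes 0.05 s, during which the arm holds its last target. There are 200 camera calls.

## Working session

There is one attempt and no reset: what is moved stays moved. The work goes in short steps, Python scripts to look and compute and a tool call to move; the robot and the scene stay as the last step left them, time stands still between calls to the robot, and variables do not carry over. Pictures are saved under pics/ and viewed, about 12 in all and at most 16, crops included, and the job is handed in when it is done.

Besides the shell and the picture viewer there is one more tool, called after "Emit:" by a JSON object that holds its "api" and its "payload". move_arm: Moves the arm, as the interface text tells. Its arguments: {"type":"object","properties":{"moves":{"type":"array","items":{"type":"array","items":{"type":"number"}}},"grip_force":{"type":"number"}},"required":["moves"]}

```bash
mkdir -p pics; ls; python3 - <<'E'
from workcell import manip, cams
import cv2
o=manip.get_obs()
print(o)
for n in ("scene","side","wrist"):
    p=cams.camera_params(n); print(n,p)
a=cams.camera("scene");b=cams.camera("side");c=cams.camera("wrist")
for n,i in zip("scene side wrist".split(),(a,b,c)): cv2.imwrite(f"pics/{n}0.png",i[:,:,::-1])
E
```

```text
pics
{'clock': 0.0, 'joint_pos': array([-0.02263057,  0.33287166, -0.064685  ,  1.460964  ,  0.02158118,
        1.34992311, -0.08850075]), 'joint_velocities': array([ 4.26065630e-05, -9.70327833e-04,  2.34768410e-03, -9.58675857e-05,
        1.15756015e-04, -7.19106006e-04,  4.18848316e-04]), 'tau': array([ 4.98105128e-04, -6.25449800e+01,  4.97091911e-02, -3.91610491e+01,
        1.63588714e-02,  9.83294769e-03, -6.01235030e-06]), 'position': array([6.24555371e-01, 7.61788774e-06, 1.96305240e-01]), 'ee_rot': array([ 9.99999729e-01,  1.64843929e-05, -7.35204768e-04,  2.84287315e-05]), 'ft_force': array([ 0.36851407, -0.31976891,  0.35904078]), 'torque': array([ 0.00101987, -0.01629301,  0.05953194]), 'grip_width': 0.9982778007165432}
scene {'fx': 501.75856878918836, 'fy': 501.75856878918836, 'cx': 272.8967230026267, 'cy': 210.64105136212726, 'dist_coeffs': array([0.05497615, 0.        , 0.        , 0.        , 0.        ]), 'xyz': array([0.0393582 , 0.85335317, 0.86915833]), 'rotation': array([-0.10465245,  0.42676812,  0.87681759, -0.19521207])}
side {'fx': 424.60270248785207, 'fy': 424.60270248785207, 'cx': 282.08246514697174, 'cy': 206.51167879121783, 'dist_coeffs': array([-0.08216201,  0.        ,  0.        ,  0.        ,  0.        ]), 'xyz': array([ 0.47286364, -1.26484911,  0.61725907]), 'rotation': array([ 0.55502646, -0.00322868, -0.01108902,  0.83175251])}
wrist {'fx': 362.54438555238767, 'fy': 362.54438555238767, 'cx': 280.93461279010216, 'cy': 210.27534997436607, 'dist_coeffs': array([-0.05916229,  0.        ,  0.        ,  0.        ,  0.        ]), 'xyz': array([0.62499577, 0.07644337, 0.37142502]), 'rotation': array([-1.50431436e-01,  5.26410347e-04, -1.61465712e-05,  9.88620304e-01])}
```

View pics/scene0.png

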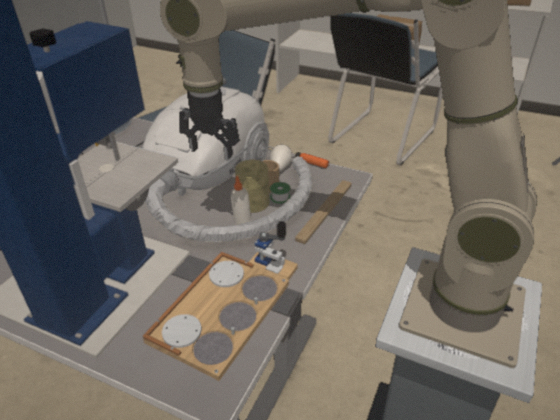

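View pics/side0.png

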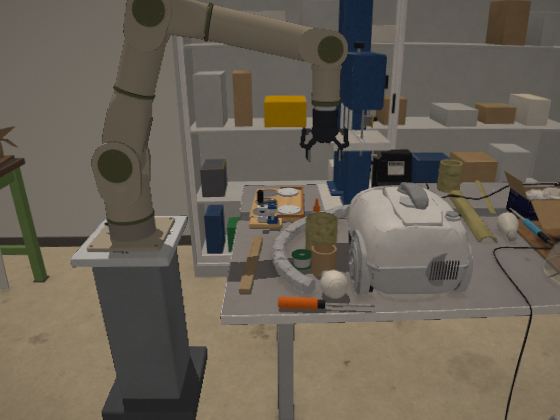

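View pics/wrist0.png

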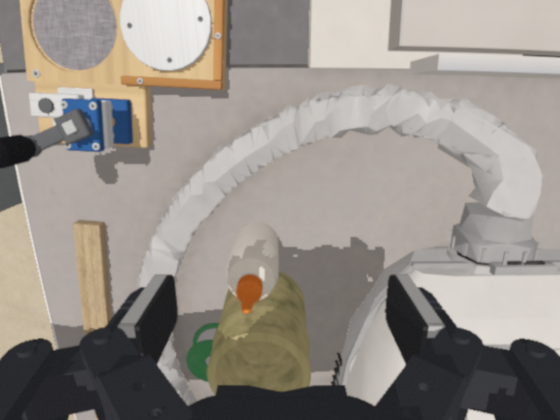

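```bash
cat > h.py <<'E'
import numpy as np, cv2
from workcell import manip, cams
from scipy.spatial.transform import Rotation as R
def K(p): return np.array([[p["fx"],0,p["cx"]],[0,p["fy"],p["cy"]],[0,0,1]])
def ray(p,uv,z):
    u=cv2.undistortPoints(np.array(uv,float).reshape(-1,1,2),K(p),p["dist_coeffs"]).reshape(-1,2)
    d=R.from_quat(p["rotation"]).apply(np.c_[u[:,0],-u[:,1],-np.ones(len(u))])
    z=np.broadcast_to(z,len(u))
    return p["xyz"]+d*((z-p["xyz"][2])/d[:,2])[:,None]
def proj(p,X):
    c=R.from_quat(p["rotation"]).inv().apply(np.atleast_2d(X)-p["xyz"])*[1,-1,-1]
    return cv2.projectPoints(c,np.zeros(3),np.zeros(3),K(p),p["dist_coeffs"])[0].reshape(-1,2)
def shot(n,f=None):
    p=cams.camera_params(n); i=cams.camera(n)
    if f: cv2.imwrite("pics/"+f,i[:,:,::-1])
    return p,i
E
python3 - <<'E'
from h import *
p=cams.camera_params("scene"); w=cams.camera_params("wrist")
np.set_printoptions(precision=4,suppress=True)
print(ray(p,[[261,287],[238,317],[213,348]],.012))
print("discs",ray(p,[[227,272],[182,330]],.024))
print("strip",ray(p,[[345,183],[305,238]],.014))
print("w pocket",ray(w,[[75,28]],.012),ray(w,[[165,23]],.024))
print("w strip",ray(w,[[77,222],[104,222]],.014), "knob",ray(w,[[8,150]],.115))
print("tilt", R.from_quat(w["rotation"]).as_euler('xyz',degrees=True))
E
```

```text
[[0.4286 0.1377 0.012 ]
 [0.4344 0.2383 0.012 ]
 [0.442  0.3311 0.012 ]]
discs [[0.5183 0.1381 0.024 ]
 [0.5192 0.3265 0.024 ]]
strip [[ 0.3896 -0.3413  0.014 ]
 [ 0.4016 -0.0625  0.014 ]]
w pocket [[0.4337 0.1416 0.012 ]] [[0.5225 0.1413 0.024 ]]
w strip [[ 0.4076 -0.048   0.014 ]
 [ 0.4373 -0.048   0.014 ]] knob [[0.4252 0.0427 0.115 ]]
tilt [-17.3026   0.038   -0.0112]
```

Emit:
{"api": "move_arm", "payload": {"moves": [[0,0,0,-0.021,-0.038,-0.008,0],[0,0,0,-0.042,-0.077,-0.017,0],[0,0,0,-0.063,-0.115,-0.025,0],[0,0,0,-0.084,-0.153,-0.033,0],[0,0,0,-0.105,-0.192,-0.042,0],[0,0,0,-0.125,-0.23,-0.05,0],[0,0,0,-0.125,-0.23,-0.05,0],[0,0,0,-0.125,-0.23,-0.05,0]]}}

```text
clock: 0.95
position: [0.4996, 0.2307, 0.2472]
ee_rot: [1.0, 0.001, 0.0, 0.0]
ft_force: [1.4, -0.9, 0.1]
grip_width: 0.001
```

```bash
python3 - <<'E'
from h import *
p,i=shot("wrist","w1.png"); print(p["xyz"],manip.get_obs()["position"])
E
```

```text
[0.49957852 0.30717812 0.42225636] [0.50019472 0.22931119 0.24679461]
```

View pics/w1.png

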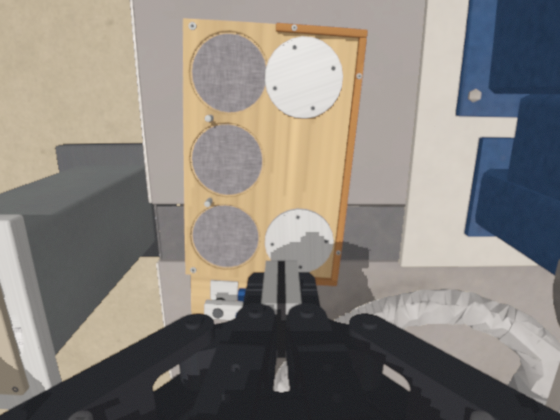

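```bash
cat >> h.py <<'E'
def ell(m,amin=1500):
    out=[]
    for c in cv2.findContours(m.astype(np.uint8)*255,cv2.RETR_EXTERNAL,cv2.CHAIN_APPROX_NONE)[0]:
        if cv2.contourArea(c)>amin and len(c)>20:
            h=cv2.convexHull(c); e=cv2.fitEllipse(h); out.append((e[0],e[1],cv2.contourArea(c)))
    return out
E
python3 - <<'E'
from h import *
np.set_printoptions(precision=4,suppress=True)
p=cams.camera_params("wrist"); i=cv2.imread("pics/w1.png")
hsv=cv2.cvtColor(i,cv2.COLOR_BGR2HSV)
roi=np.zeros(i.shape[:2],bool); roi[28:275,188:358]=1
k=np.ones((3,3),np.uint8)
felt=roi&(hsv[...,1]<60)&(hsv[...,2]<150); disc=roi&(hsv[...,1]<40)&(hsv[...,2]>170)
P=[]
for n,m,z in(("felt",felt,.012),("disc",disc,.024)):
    m=cv2.morphologyEx(m.astype(np.uint8),cv2.MORPH_OPEN,k)
    for c,ax,a in ell(m): print(n,np.round(c),np.round(ax),a,ray(p,[c],z))
for uv in([209,119],[208,204]): print("pin",ray(p,[uv],.034))
E
```

```text
disc [299. 240.] [63. 68.] 1694.5 [[0.5213 0.1449 0.024 ]]
disc [303.  77.] [78. 82.] 4897.0 [[0.5238 0.3268 0.024 ]]
pin [[0.4254 0.2847 0.034 ]]
pin [[0.419  0.1922 0.034 ]]
```

```bash
python3 - <<'E'
from h import *
np.set_printoptions(precision=4,suppress=True)
p=cams.camera_params("wrist"); i=cv2.imread("pics/w1.png")
hsv=cv2.cvtColor(i,cv2.COLOR_BGR2HSV)
print(hsv[72,230],hsv[159,227],hsv[140,300],hsv[115,227])
roi=np.zeros(i.shape[:2],np.uint8); roi[28:275,188:268]=1
m=((hsv[...,1]<80)&(roi>0)).astype(np.uint8)
m=cv2.morphologyEx(m,cv2.MORPH_OPEN,np.ones((9,9),np.uint8))
Q=[]
for c,ax,a in ell(m):
    w=ray(p,[c],.012)[0]; Q.append(w); print(np.round(c),np.round(ax),a,w)
Q=np.array(Q); Q=Q[np.argsort(Q[:,1])]
J=np.array([[-46,-94],[-46,0],[-46,94]])/1000
d=Q[-1]-Q[0]; th=np.arctan2(-d[0],d[1]); print(th,np.linalg.norm(d))
Rm=np.array([[np.cos(th),-np.sin(th)],[np.sin(th),np.cos(th)]])
o=Q.mean(0)[:2]-Rm@J.mean(0); print("jig",o)
for n,l in dict(pinR=(-64.5,-47),pinL=(-64.5,47),crank=(-10,-180),pad=(-46,-166),stop=(-46,-178),home=(-49.5+0,-28)).items(): print(n,o+Rm@np.array(l)/1000)
E
```

```text
[174   8 151] [174   8 153] [ 19  90 215] [ 18  92 200]
[225. 236.] [63. 68.] 3258.0 [0.4328 0.1456 0.012 ]
[227. 159.] [70. 73.] 3935.0 [0.4389 0.2388 0.012 ]
[229.  73.] [77. 81.] 4739.0 [0.4456 0.3319 0.012 ]
-0.06884391432428506 0.18683454959878612
jig [0.485  0.2356]
pinR [0.4174 0.1932]
pinL [0.4239 0.2869]
crank [0.4626 0.0567]
pad [0.4277 0.0732]
stop [0.4269 0.0612]
home [0.4337 0.2111]
```

Emit:
{"api": "move_arm", "payload": {"moves": [[0,0,0,0.012,-0.048,0.02,0],[0,0,0,0.024,-0.097,0.05,0],[0,0,0,0.024,-0.097,0.1,0],[0,0,0,0.024,-0.097,0.15,0],[0,0,0,0.024,-0.097,0.19,0],[0,0,0,0.024,-0.097,0.21,0],[0,0,0,0.024,-0.097,0.216,0],[0,0,0,0.024,-0.097,0.216,0],[0,0,0,0.024,-0.097,0.216,0]]}}

```text
clock: 1.9
position: [0.5254, 0.327, 0.0327]
ee_rot: [1.0, -0.001, 0.001, -0.001]
ft_force: [-0.4, 0.3, -0.0]
grip_width: -0.002
```

Emit:
{"api": "move_arm", "payload": {"moves": [[0,0,0,0,0,0.004,0],[0,0,0,0,0,0.007,0],[0,0,0,0,0,0.009,0],[0,0,0,0,0,0.009,0]]}}

```text
clock: 2.3
position: [0.5239, 0.327, 0.022]
ee_rot: [1.0, 0.0, -0.0, 0.0]
ft_force: [0.3, 0.0, 1.1]
grip_width: 0.0
```

Emit:
{"api": "move_arm", "payload": {"moves": [[0,0,0,0,0,0.001,0],[0,0,0,0,0,0.001,0],[0,0,0,0,0,0.001,0]]}}

```text
clock: 2.6
position: [0.5241, 0.3271, 0.0212]
ee_rot: [1.0, 0.0, 0.0, -0.0]
ft_force: [0.4, -0.2, -0.0]
grip_width: 0.0
```

Emit:
{"api": "move_arm", "payload": {"moves": [[0,0,0,0,0,0.001,0],[0,0,0,0,0,0.001,0],[0,0,0,0,0,0.002,0],[0,0,0,0,0,0.002,0]]}}

```text
clock: 3.0
position: [0.5239, 0.327, 0.019]
ee_rot: [1.0, 0.0, -0.0, 0.0]
ft_force: [-0.2, 1.1, -0.8]
grip_width: -0.001
```

```bash
python3 - <<'E'
from h import *
for _ in range(3):
    p,i=shot("wrist","w2.png"); o=manip.get_obs(); print(o["position"],o["ft_force"])
p,i=shot("scene","s2.png");cv2.imwrite("pics/s2c.png",cv2.resize(i[220:400,120:320,::-1],(800,720))[:600])
E
```

```text
[0.52399149 0.32697731 0.01904436] [ 0.40453351 -1.12668813 -0.40424267]
[0.52399895 0.32699948 0.0190708 ] [ 0.42223175  0.35978352 -0.18760138]
[0.52403906 0.32700728 0.01912228] [-0.61474767  0.44744525 -0.23369788]
```

View pics/s2c.png

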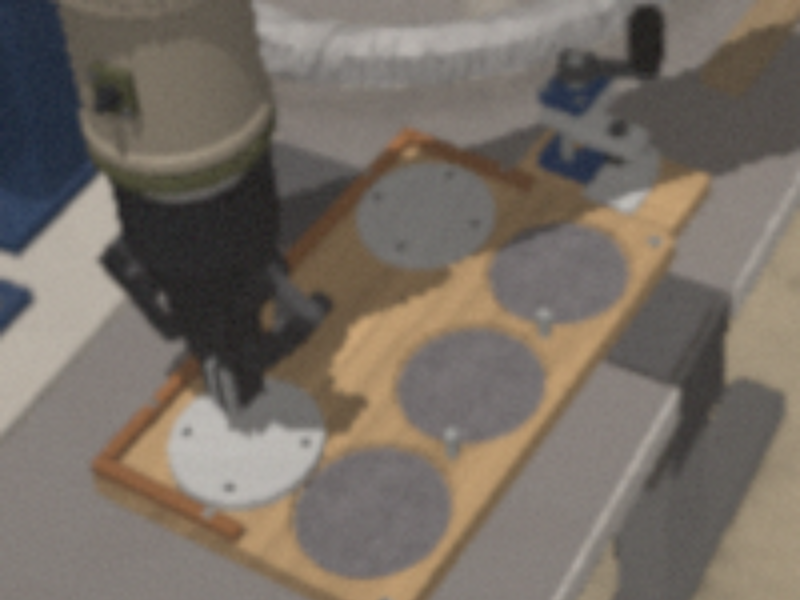

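Emit:
{"api": "move_arm", "payload": {"moves": [[0,0,0,0,0,0.001,0],[0,0,0,0,0,0.001,0],[0,0,0,0,0,0.001,0]]}}

```text
clock: 3.5
position: [0.524, 0.327, 0.0181]
ee_rot: [1.0, 0.0, 0.0, 0.0]
ft_force: [-0.5, 0.5, -0.6]
grip_width: -0.001
```

Emit:
{"api": "move_arm", "payload": {"moves": [[0,0,0,0,0,0.001,0],[0,0,0,0,0,0.001,0],[0,0,0,0,0,0.001,0]]}}

```text
clock: 3.8
position: [0.524, 0.327, 0.0171]
ee_rot: [1.0, 0.0, 0.0, 0.0]
ft_force: [-0.7, 1.1, -0.5]
grip_width: -0.001
```

```bash
python3 - <<'E'
from h import *
p=cams.camera_params("wrist"); i=cams.camera("wrist"); cv2.imwrite("pics/w3.png",i[...,::-1])
s=cams.camera_params("scene"); o=manip.get_obs()["position"]; print(o,manip.get_obs()["ft_force"],proj(s,o),proj(p,o))
p,i=shot("side","d3.png"); print(proj(p,o));u,v=proj(p,o)[0].astype(int)
cv2.imwrite("pics/d3c.png",cv2.resize(i[v-50:v+50,u-60:u+60,::-1],(720,600)))
E
```

```text
[0.52403806 0.32700897 0.01711369] [ 0.26216546 -0.73657923  0.34239492] [[180.32854782 331.53449334]] [[280.55449303 250.16233186]]
[[287.13828382 192.20459168]]
```

View pics/w3.png

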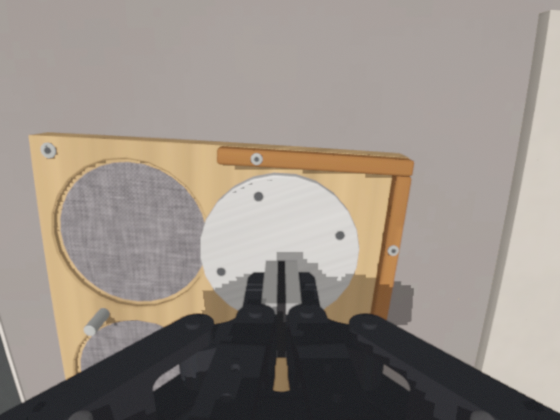

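View pics/d3c.png

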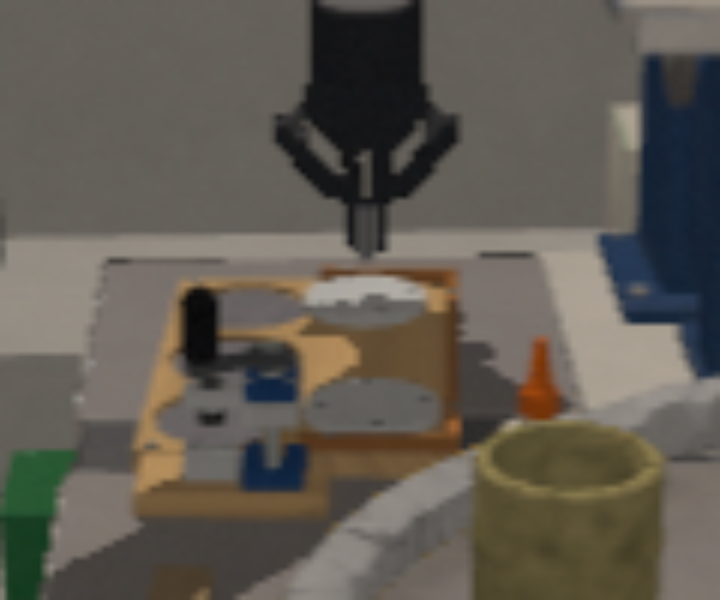

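```bash
python3 - <<'E'
from h import *
s=cams.camera_params("scene");d=cams.camera_params("side");w=cams.camera_params("wrist")
for z in (.02,.03,.04,.05,.06): print(z,ray(s,[[178.7,322.5]],z)[0,:2],ray(d,[[287.8,184.5]],z)[0,:2],ray(w,[[280.5,262]],z)[0,:2])
print(w["xyz"],manip.get_obs()["joint_pos"])
E
```

```text
0.02 [0.53917328 0.31011937] [0.52958212 0.41063284] [0.52404117 0.32156284]
0.03 [0.53328727 0.31651669] [0.52863248 0.38257999] [0.5240504  0.32631714]
0.04 [0.52740127 0.32291401] [0.52768283 0.35452714] [0.52405963 0.33107143]
0.05 [0.52151526 0.32931133] [0.52673319 0.32647429] [0.52406886 0.33582573]
0.06 [0.51562926 0.33570865] [0.52578354 0.29842144] [0.52407809 0.34058002]
[0.52420018 0.40346301 0.19226566] [-0.42809097  0.48563106 -0.25850222  1.65710298  0.14080346  1.01702852
 -0.73225407]
```

Emit:
{"api": "move_arm", "payload": {"moves": [[0,0,0,0,0,0.002,0],[0,0,0,0,0,0.004,0],[0,0,0,0,0,0.006,0],[0,0,0,0,0,0.006,0]]}}

```text
clock: 4.3
position: [0.5238, 0.3269, 0.0107]
ee_rot: [1.0, 0.0, -0.0, 0.0]
ft_force: [0.8, -0.8, -0.7]
grip_width: -0.001
```

Emit:
{"api": "move_arm", "payload": {"moves": [[0,0,0,0,0,0.002,0],[0,0,0,0,0,0.004,0],[0,0,0,0,0,0.006,0],[0,0,0,0,0,0.006,0]]}}

```text
clock: 4.7
position: [0.5238, 0.3269, 0.0048]
ee_rot: [1.0, 0.0, -0.0, 0.0]
ft_force: [-0.5, 0.1, 0.3]
grip_width: 0.006
```

```bash
python3 - <<'E'
from h import *
p,i=shot("wrist"); q,j=shot("side"); s,k=shot("scene"); o=manip.get_obs();print(o["position"],o["ft_force"],p["xyz"])
a=cv2.resize(i[150:300,180:380],(800,600)); b=cv2.resize(j[160:220,260:340],(400,300)); c=cv2.resize(k[290:365,140:240],(400,300))
cv2.imwrite("pics/m4.png",np.vstack([cv2.resize(a,(400,300)),b])[...,::-1]); 
m=np.hstack([np.vstack([cv2.resize(a,(400,300)),b]),np.vstack([c,c*0])]); cv2.imwrite("pics/m4.png",m[...,::-1])
E
```

```text
[0.5240651  0.32701635 0.00514641] [ 0.99988175  0.35520681 -0.01510821] [0.52407481 0.40336988 0.17983751]
```

View pics/m4.png

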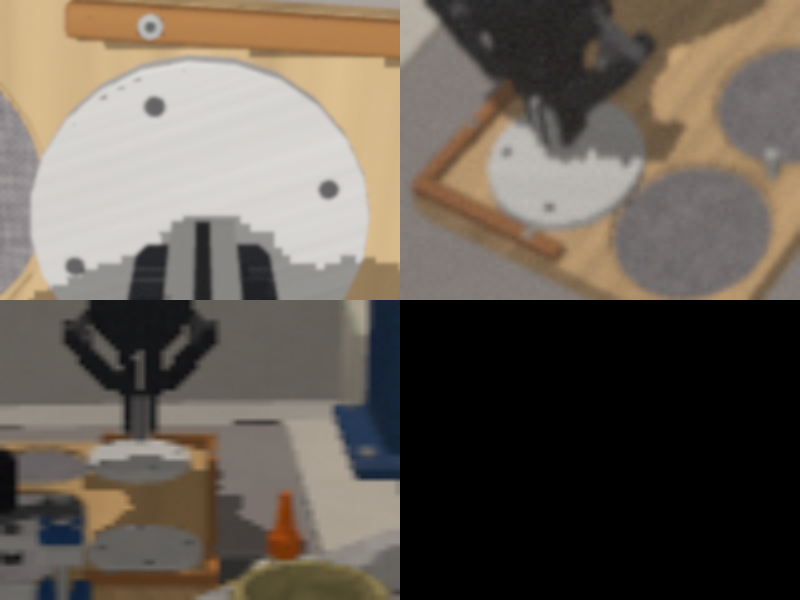

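Emit:
{"api": "move_arm", "payload": {"moves": [[0,0,0,0,0,0.002,0],[0,0,0,0,0,0.004,0],[0,0,0,0,0,0.006,0],[0,0,0,0,0,0.006,0]]}}

```text
clock: 5.25
position: [0.5238, 0.3269, -0.0013]
ee_rot: [1.0, -0.0, -0.0, 0.0]
ft_force: [-0.8, -0.5, -0.8]
grip_width: 0.003
```

Emit:
{"api": "move_arm", "payload": {"moves": [[0,0,0,0,0,0.002,0],[0,0,0,0,0,0.004,0],[0,0,0,0,0,0.005,0],[0,0,0,0,0,0.005,0]]}}

```text
clock: 5.65
position: [0.5239, 0.327, -0.0061]
ee_rot: [1.0, 0.0, -0.0, 0.0]
ft_force: [-0.3, 0.4, 0.8]
grip_width: -0.0
```

Emit:
{"api": "move_arm", "payload": {"moves": [[0,0,0,0,0,0.0015,0],[0,0,0,0,0,0.003,0],[0,0,0,0,0,0.003,0]]}}

```text
clock: 5.95
position: [0.5239, 0.327, -0.0091]
ee_rot: [1.0, 0.0, -0.0, 0.0]
ft_force: [-0.3, 0.1, 0.1]
grip_width: -0.0
```

Emit:
{"api": "move_arm", "payload": {"moves": [[0,0,0,0,0,0.0015,0],[0,0,0,0,0,0.003,0],[0,0,0,0,0,0.003,0]]}}

```text
clock: 6.25
position: [0.5246, 0.3274, -0.0101]
ee_rot: [1.0, -0.0, 0.001, -0.0]
ft_force: [-4.9, -3.7, 14.9]
grip_width: 0.001
```

Emit:
{"api": "move_arm", "payload": {"moves": [[0,0,0,0,0,-0.0012,0],[0,0,0,-0.005,-0.0003,-0.0012,0],[0,0,0,-0.011,-0.0007,-0.0012,0],[0,0,0,-0.018,-0.0012,-0.0012,0],[0,0,0,-0.025,-0.0016,-0.0012,0],[0,0,0,-0.032,-0.002,-0.0012,0],[0,0,0,-0.039,-0.0025,-0.0012,0],[0,0,0,-0.046,-0.003,-0.0012,0],[0,0,0,-0.053,-0.0034,-0.0012,0],[0,0,0,-0.058,-0.0037,-0.0012,0]]}}

```text
clock: 7.25
position: [0.4661, 0.3313, -0.0101]
ee_rot: [1.0, 0.0, 0.001, -0.0]
ft_force: [2.1, -1.0, 4.1]
grip_width: -0.003
```

```bash
python3 - <<'E'
from h import *
np.set_printoptions(precision=4,suppress=True)
p,i=shot("wrist","w5.png"); s,k=shot("scene","s5.png"); o=manip.get_obs();print(o["position"],o["ft_force"],p["xyz"])
for q,im,roi in((p,i,None),(s,k,None)):
    hsv=cv2.cvtColor(im,cv2.COLOR_RGB2HSV); m=(hsv[...,1]<25)&(hsv[...,2]>165)
    for c,ax,a in ell(cv2.morphologyEx(m.astype(np.uint8),cv2.MORPH_OPEN,np.ones((3,3),np.uint8)),400): print(np.round(c),np.round(ax),a,ray(q,[c],.024))
    c=ray(q,[[0,0]],.024)
E
```

```text
[ 0.4654  0.3313 -0.0101] [-1.6931 -0.109   8.7305] [0.466  0.4075 0.1651]
[280. 265.] [154. 183.] 13500.5 [[0.466  0.3392 0.024 ]]
[ 32. 220.] [ 11. 331.] 1101.5 [[0.3607 0.3593 0.024 ]]
[202. 343.] [27. 36.] 421.0 [[0.4633 0.3377 0.024 ]]
[482. 328.] [117. 223.] 4618.5 [[-0.045   0.0576  0.024 ]]
[195. 121.] [ 55. 113.] 3855.0 [[ 0.9986 -0.4776  0.024 ]]
```

Emit:
{"api": "move_arm", "payload": {"moves": [[0,0,0,-0.005,-0.0003,0,0],[0,0,0,-0.009,-0.0006,0.0003,0],[0,0,0,-0.013,-0.0009,0.001,0],[0,0,0,-0.016,-0.001,0.0016,0],[0,0,0,-0.019,-0.0012,0.0024,0],[0,0,0,-0.0205,-0.0013,0.0035,0],[0,0,0,-0.0215,-0.0013,0.004,0],[0,0,0,-0.0215,-0.0013,0.004,0]]}}

```text
clock: 8.15
position: [0.4476, 0.3333, -0.0118]
ee_rot: [1.0, -0.0, 0.003, -0.002]
ft_force: [3.7, -3.1, 19.9]
grip_width: -0.002
```

```bash
python3 - <<'E'
from h import *
p,i=shot("wrist","w6.png"); o=manip.get_obs();print(o["position"],o["ft_force"],p["xyz"])
E
```

```text
[ 0.44759685  0.33323829 -0.01182509] [ 3.31221467 -1.96417252 20.24615879] [0.44669913 0.4091352  0.16352465]
```

View pics/w6.png

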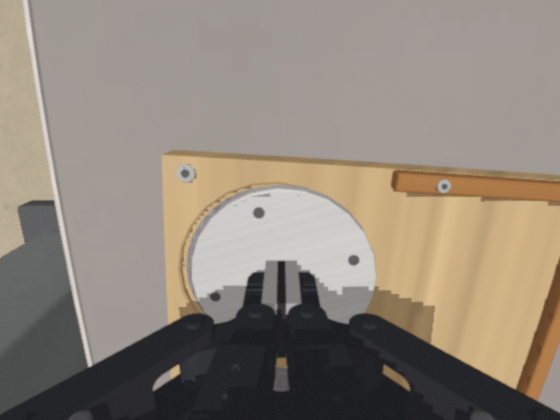

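Emit:
{"api": "move_arm", "payload": {"moves": [[0,0,0,-0.002,0,-0.001,0],[0,0,0,-0.004,0,-0.001,0],[0,0,0,-0.005,0,0,0],[0,0,0,-0.005,0,0.001,0],[0,0,0,-0.005,0,0.001,0]]}}

```text
clock: 8.7
position: [0.4395, 0.3321, -0.0141]
ee_rot: [1.0, 0.0, 0.0, 0.0]
ft_force: [-5.5, -6.3, 24.4]
grip_width: 0.0
```

Emit:
{"api": "move_arm", "payload": {"moves": [[0,0,0,0,0,-0.03,0],[0,0,0,0,0.02,-0.08,0],[0,0,0,0,0.04,-0.13,0],[0,0,0,0,0.06,-0.18,0],[0,0,0,0,0.06,-0.18,0],[0,0,0,0,0.06,-0.18,0]]}}

```text
clock: 9.3
position: [0.4402, 0.2719, 0.1657]
ee_rot: [1.0, -0.001, 0.001, -0.001]
ft_force: [-1.0, -0.3, -0.8]
grip_width: 0.002
```

```bash
cat >> h.py <<'E'
def white(i,amin=2000):
    hsv=cv2.cvtColor(i,cv2.COLOR_RGB2HSV); m=((hsv[...,1]<25)&(hsv[...,2]>165)).astype(np.uint8)
    return ell(cv2.morphologyEx(m,cv2.MORPH_OPEN,np.ones((3,3),np.uint8)),amin)
E
python3 - <<'E'
from h import *
np.set_printoptions(precision=4,suppress=True)
p,i=shot("wrist","w7.png"); print(p["xyz"])
for c,ax,a in white(i): print(np.round(c),np.round(ax),a,ray(p,[c,c],[.020,.024]))
hsv=cv2.cvtColor(i,cv2.COLOR_RGB2HSV)
m=((hsv[...,1]<60)&(hsv[...,2]<165)).astype(np.uint8); m=cv2.morphologyEx(m,cv2.MORPH_OPEN,np.ones((9,9),np.uint8))
for c,ax,a in ell(m): print("felt",np.round(c),np.round(ax),a,ray(p,[c],.012))
E
```

```text
[0.44   0.3481 0.3409]
[ 21. 337.] [ 37. 139.] 2883.5 [[0.1587 0.1053 0.02  ]
 [0.1622 0.1084 0.024 ]]
[285. 114.] [93. 96.] 6899.5 [[0.4443 0.3348 0.02  ]
 [0.4442 0.335  0.024 ]]
[862. 275.] [ 457. 1266.] 22213.0 [[1.2706 0.1503 0.02  ]
 [1.2602 0.1527 0.024 ]]
[343. -74.] [ 364. 1089.] 42301.0 [[0.489  0.4778 0.02  ]
 [0.4884 0.4761 0.024 ]]
felt [446. 292.] [ 65. 149.] 3960.0 [[0.6125 0.1564 0.012 ]]
felt [278. 216.] [79. 82.] 4894.0 [[0.4382 0.2403 0.012 ]]
felt [381. 574.] [ 481. 1052.] 78034.5 [[ 0.5949 -0.3429  0.012 ]]
```

Emit:
{"api": "move_arm", "payload": {"moves": [[0,0,0,0.02,0.045,0,0],[0,0,0,0.04,0.09,0,0],[0,0,0,0.06,0.135,0.01,0],[0,0,0,0.081,0.182,0.016,0],[0,0,0,0.081,0.182,0.016,0],[0,0,0,0.081,0.182,0.016,0]]}}

```text
clock: 9.95
position: [0.5194, 0.0893, 0.1455]
ee_rot: [1.0, -0.001, -0.002, 0.0]
ft_force: [0.3, 0.0, 0.4]
grip_width: -0.002
```

```bash
python3 - <<'E'
from h import *
np.set_printoptions(precision=4,suppress=True)
p,i=shot("wrist","w8.png"); print(p["xyz"])
for c,ax,a in white(i): print(np.round(c),np.round(ax),a,ray(p,[c],[.024]))
hsv=cv2.cvtColor(i,cv2.COLOR_RGB2HSV)
m=((hsv[...,1]<60)&(hsv[...,2]<165)).astype(np.uint8); m=cv2.morphologyEx(m,cv2.MORPH_OPEN,np.ones((9,9),np.uint8))
for c,ax,a in ell(m): print("felt",np.round(c),np.round(ax),a,ray(p,[c],.012))
E
```

```text
[0.5205 0.1659 0.3206]
[179. 216.] [51. 92.] 2072.5 [[0.4311 0.0683 0.024 ]]
[1717. 4018.] [ 349. 8374.] 4928.5 [[-0.0215  1.5839  0.024 ]]
[283. 126.] [100. 102.] 7833.0 [[0.5213 0.1442 0.024 ]]
[351. 245.] [426. 569.] 58403.0 [[0.5807 0.0413 0.024 ]]
[401.  35.] [ 92. 139.] 6148.0 [[0.6102 0.2122 0.024 ]]
[87. 11.] [ 49. 246.] 3543.5 [[0.3724 0.2316 0.024 ]]
felt [164. 284.] [ 53. 125.] 3034.5 [[ 0.4064 -0.0045  0.012 ]]
felt [-32488.  47057.] [  4860. 114563.] 49919.5 [[1.2567 1.1703 0.012 ]]
felt [ 38. 186.] [138. 248.] 17569.0 [[0.3006 0.0921 0.012 ]]
felt [178. 123.] [90. 98.] 6764.5 [[0.4329 0.1465 0.012 ]]
felt [392. 120.] [ 95. 160.] 7850.0 [[0.612  0.1486 0.012 ]]
felt [177.   3.] [ 98. 106.] 4285.5 [[0.4386 0.2377 0.012 ]]
```

View pics/w8.png

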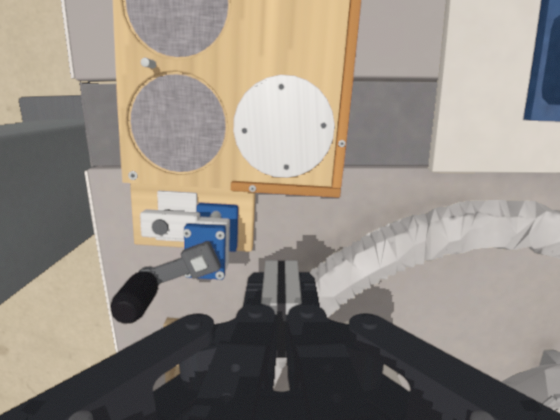

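Emit:
{"api": "move_arm", "payload": {"moves": [[0,0,0,0.0,-0.02,0.03,0],[0,0,0,0.001,-0.055,0.07,0],[0,0,0,0.001,-0.055,0.11,0],[0,0,0,0.001,-0.055,0.135,0],[0,0,0,0.001,-0.055,0.146,0],[0,0,0,0.001,-0.055,0.146,0],[0,0,0,0.001,-0.055,0.146,0]]}}

```text
clock: 10.7
position: [0.522, 0.1459, 0.0034]
ee_rot: [1.0, 0.0, 0.001, -0.0]
ft_force: [0.8, -0.4, 0.6]
grip_width: 0.003
```

Emit:
{"api": "move_arm", "payload": {"moves": [[0,0,0,0,0.001,0.005,0],[0,0,0,0,0.001,0.009,0],[0,0,0,0,0.001,0.012,0],[0,0,0,0,0.001,0.0135,0],[0,0,0,0,0.001,0.0135,0]]}}

```text
clock: 11.2
position: [0.5219, 0.144, -0.0101]
ee_rot: [1.0, -0.0, 0.0, -0.0]
ft_force: [-5.1, -1.9, 12.5]
grip_width: -0.004
```

Emit:
{"api": "move_arm", "payload": {"moves": [[0,0,0,0,0,-0.0007,0],[0,0,0,-0.006,-0.0002,-0.0007,0],[0,0,0,-0.013,-0.0004,-0.0007,0],[0,0,0,-0.021,-0.0006,-0.0007,0],[0,0,0,-0.029,-0.0008,-0.0007,0],[0,0,0,-0.037,-0.001,-0.0007,0],[0,0,0,-0.045,-0.0012,-0.0007,0],[0,0,0,-0.053,-0.0014,-0.0007,0],[0,0,0,-0.061,-0.0016,-0.0007,0],[0,0,0,-0.067,-0.0018,-0.0007,0]]}}

```text
clock: 12.2
position: [0.4541, 0.146, -0.0101]
ee_rot: [1.0, 0.0, 0.001, -0.0]
ft_force: [1.9, -0.6, 5.4]
grip_width: -0.002
```

```bash
python3 - <<'E'
from h import *
np.set_printoptions(precision=4,suppress=True)
p,i=shot("wrist","w9.png"); o=manip.get_obs();print(o["position"],o["ft_force"],p["xyz"])
for c,ax,a in white(i): print(np.round(c),np.round(ax),a,ray(p,[c],[.024]))
E
```

```text
[ 0.4534  0.146  -0.0102] [ 0.945  -0.0782  7.3774] [0.454  0.2224 0.165 ]
[286. 265.] [143. 182.] 12215.5 [[0.4563 0.154  0.024 ]]
```

Emit:
{"api": "move_arm", "payload": {"moves": [[0,0,0,-0.005,-0.0001,0,0],[0,0,0,-0.01,-0.0002,0.0003,0],[0,0,0,-0.014,-0.0003,0.001,0],[0,0,0,-0.018,-0.0004,0.0016,0],[0,0,0,-0.021,-0.0005,0.0022,0],[0,0,0,-0.024,-0.0005,0.0025,0],[0,0,0,-0.026,-0.0005,0.003,0],[0,0,0,-0.027,-0.0005,0.004,0],[0,0,0,-0.027,-0.0005,0.0045,0],[0,0,0,-0.027,-0.0005,0.0045,0]]}}

```text
clock: 13.25
position: [0.4274, 0.1465, -0.0141]
ee_rot: [1.0, 0.0, 0.0, -0.0]
ft_force: [-2.6, -1.2, 18.1]
grip_width: -0.0
```

Emit:
{"api": "move_arm", "payload": {"moves": [[0,0,0,0,0,-0.03,0],[0,0,0,0,0.02,-0.08,0],[0,0,0,0.01,0.04,-0.13,0],[0,0,0,0.02,0.04,-0.18,0],[0,0,0,0.02,0.04,-0.18,0],[0,0,0,0.02,0.04,-0.18,0]]}}

```text
clock: 13.85
position: [0.4477, 0.1065, 0.1658]
ee_rot: [1.0, -0.0, 0.001, -0.0]
ft_force: [0.9, 0.6, -1.4]
grip_width: -0.003
```

```bash
python3 - <<'E'
from h import *
np.set_printoptions(precision=4,suppress=True)
p,i=shot("wrist","w10.png"); s,k=shot("scene","s10.png"); d,k=shot("side","d10.png");print(p["xyz"],manip.get_obs()["position"])
for c,ax,a in white(i): print(np.round(c),np.round(ax),a,ray(p,[c],[.020]))
hsv=cv2.cvtColor(i,cv2.COLOR_RGB2HSV)
m=((hsv[...,1]<60)&(hsv[...,2]<165)).astype(np.uint8); m=cv2.morphologyEx(m,cv2.MORPH_OPEN,np.ones((9,9),np.uint8))
for c,ax,a in ell(m): print("felt",np.round(c),np.round(ax),a,ray(p,[c],.012))
E
```

```text
[0.4476 0.1828 0.3409] [0.4458 0.1062 0.1628]
[ 16. 319.] [ 44. 155.] 2462.0 [[ 0.1658 -0.0379  0.02  ]]
[208. 250.] [103. 150.] 6590.5 [[0.3776 0.0435 0.02  ]]
[264. 140.] [91. 93.] 6500.0 [[0.4337 0.1472 0.02  ]]
[505. 195.] [348. 398.] 37579.0 [[0.6585 0.0983 0.02  ]]
[473.  47.] [ 80. 154.] 6644.5 [[0.6089 0.2259 0.02  ]]
[179. -40.] [ 56. 490.] 4851.5 [[0.3682 0.2889 0.02  ]]
felt [ 19. 807.] [ 596. 1476.] 50370.5 [[1.357  2.2408 0.012 ]]
felt [461. 140.] [ 97. 107.] 6026.5 [[0.6125 0.1471 0.012 ]]
felt [ 99. 211.] [197. 354.] 31515.0 [[0.2729 0.0804 0.012 ]]
felt [269.  28.] [ 94. 100.] 6081.5 [[0.4382 0.2392 0.012 ]]
```

View pics/w10.png

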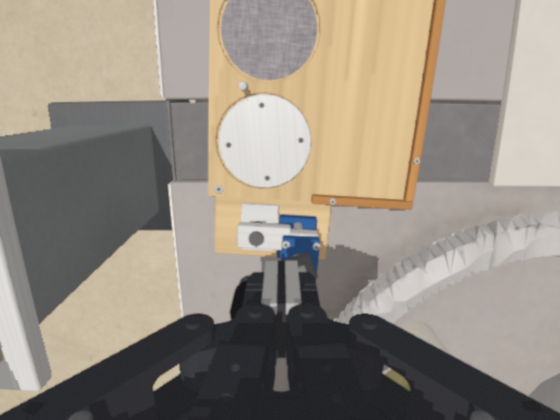

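Emit:
{"api": "move_arm", "payload": {"moves": [[0,0,0,0.0,0.02,-0.035,0],[0,0,0,-0.01,0.06,-0.04,0],[0,0,0,-0.015,0.105,-0.04,0],[0,0,0,-0.02,0.15,-0.04,0],[0,0,0,-0.027,0.198,-0.04,0],[0,0,0,-0.027,0.245,-0.04,0],[0,0,0,-0.027,0.29,-0.04,0],[0,0,0,-0.027,0.33,-0.04,0],[0,0,0,-0.027,0.356,-0.04,0],[0,0,0,-0.027,0.356,-0.04,0]]}}

```text
clock: 15.0
position: [0.4186, -0.2526, 0.2028]
ee_rot: [1.0, -0.002, -0.002, -0.0]
ft_force: [0.1, 0.7, -0.4]
grip_width: 0.003
```

```bash
cat >> h.py <<'E'
def strip(p,i,z,lo=(8,60,60),hi=(25,255,255),amin=2000,roi=None):
    hsv=cv2.cvtColor(i,cv2.COLOR_RGB2HSV); m=cv2.inRange(hsv,lo,hi)
    if roi: t=np.zeros_like(m); a,b,c,d=roi; t[a:b,c:d]=m[a:b,c:d]; m=t
    m=cv2.morphologyEx(m,cv2.MORPH_OPEN,np.ones((3,3),np.uint8))
    for c in cv2.findContours(m,cv2.RETR_EXTERNAL,cv2.CHAIN_APPROX_NONE)[0]:
        if cv2.contourArea(c)<amin: continue
        w=ray(p,c.reshape(-1,2),z)[:,:2]
        r=cv2.minAreaRect((w*1000).astype(np.float32)); b=cv2.boxPoints(r)
        print("px",cv2.boundingRect(c),"ctr",np.round(r[0],1),"size",np.round(r[1],1),"ang",round(r[2],1),np.round(b).tolist())
E
python3 - <<'E'
from h import *
p,i=shot("wrist","w11.png"); print(p["xyz"],manip.get_obs()["position"])
strip(p,i,.014)
E
```

```text
[ 0.41981898 -0.17611755  0.37795284] [ 0.41921678 -0.25029211  0.20293366]
px (424, 136, 103, 83) ctr [ 623.2 -252.4] size [ 80.  110.1] ang 58.1 [[555.0, -257.0], [649.0, -315.0], [691.0, -248.0], [598.0, -189.0]]
px (423, 0, 137, 134) ctr [ 623.5 -156. ] size [137.  125.6] ang 10.4 [[545.0, -107.0], [567.0, -230.0], [702.0, -205.0], [679.0, -82.0]]
px (244, 0, 46, 263) ctr [ 401.7 -218.7] size [260.9  29.6] ang 85.3 [[376.0, -347.0], [406.0, -350.0], [427.0, -90.0], [398.0, -87.0]]
```

View pics/w11.png

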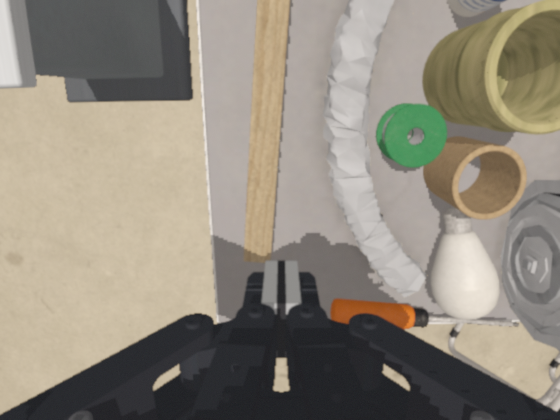

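Emit:
{"api": "move_arm", "payload": {"moves": [[0,0,2,-0.007,-0.035,0.03,0.055],[0,0,4.7,-0.0145,-0.0715,0.06,0.055],[0,0,4.7,-0.0145,-0.0715,0.1,0.055],[0,0,4.7,-0.0145,-0.0715,0.14,0.055],[0,0,4.7,-0.0145,-0.0715,0.16,0.055],[0,0,4.7,-0.0145,-0.0715,0.17,0.055],[0,0,4.7,-0.0145,-0.0715,0.17,0.055],[0,0,4.7,-0.0145,-0.0715,0.17,0.055]]}}

```text
clock: 15.85
position: [0.4065, -0.1778, 0.0357]
ee_rot: [0.999, -0.041, 0.0, -0.0]
ft_force: [-0.5, -0.1, 0.4]
grip_width: 0.647
```

```bash
python3 - <<'E'
from h import *
p,i=shot("wrist","w12.png"); o=manip.get_obs(); print(p["xyz"],o["position"],o["ee_rot"],o["grip_width"])
strip(p,i,.014)
E
```

```text
[ 0.41275308 -0.10164415  0.21077408] [ 0.40686691 -0.17807415  0.0360221 ] [ 9.99167620e-01 -4.07849366e-02  8.05749372e-04  8.56596862e-05] 0.6435958260714081
px (527, 112, 33, 120) ctr [ 559.2 -155.6] size [19.6 71.2] ang 8.1 [[544.0, -122.0], [554.0, -192.0], [574.0, -189.0], [564.0, -119.0]]
px (247, 0, 60, 392) ctr [ 404.9 -173.4] size [237.7  29.7] ang 85.2 [[380.0, -291.0], [410.0, -293.0], [430.0, -56.0], [400.0, -54.0]]
```

View pics/w12.png

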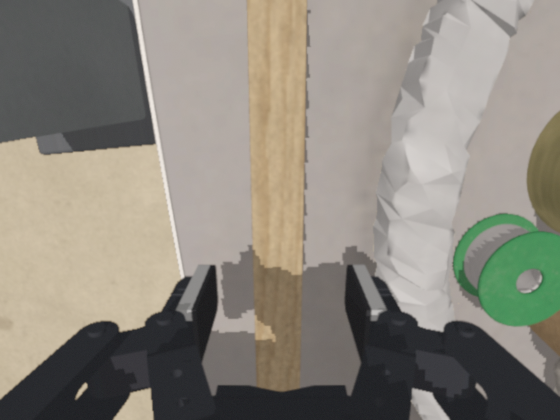

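Emit:
{"api": "move_arm", "payload": {"moves": [[0,0,0,-0.002,0,0.015,0.045],[0,0,0,-0.002,0,0.03,0.045],[0,0,0,-0.002,0,0.045,0.045],[0,0,0,-0.002,0,0.055,0.045],[0,0,0,-0.002,0,0.058,0.045],[0,0,0,-0.002,0,0.058,0.045]]}}

```text
clock: 16.5
position: [0.4043, -0.1781, -0.0227]
ee_rot: [0.999, -0.041, 0.0, 0.0]
ft_force: [-0.1, 0.1, 0.1]
grip_width: 0.53
```

```bash
python3 - <<'E'
from h import *
p,i=shot("wrist","w13.png"); o=manip.get_obs(); print(o["position"],o["ft_force"],o["grip_width"])
q,j=shot("side"); s,k=shot("scene"); 
a=cv2.resize(i[150:420,100:460],(400,300))
u,v=proj(q,[.405,-.178,.02])[0].astype(int); b=cv2.resize(j[v-38:v+37,u-50:u+50],(400,300))
u,v=proj(s,[.405,-.178,.02])[0].astype(int); c=cv2.resize(k[v-38:v+37,u-50:u+50],(400,300))
cv2.imwrite("pics/m13.png",np.hstack([np.vstack([a,b]),np.vstack([c,c*0])])[...,::-1])
E
```

```text
[ 0.40448557 -0.17816088 -0.02242709] [ 0.24802802 -0.1033793  -0.1417685 ] 0.5304377805506344
```

View pics/m13.png

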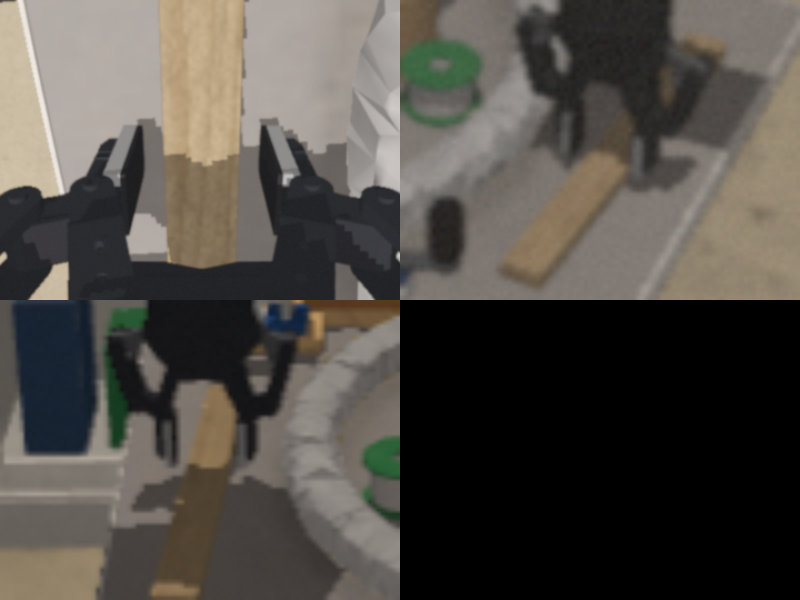

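Emit:
{"api": "move_arm", "payload": {"moves": [[0,0,0,0,0,0.004,0.045],[0,0,0,0,0,0.008,0.045],[0,0,0,0,0,0.008,0.045]]}}

```text
clock: 16.95
position: [0.4037, -0.1779, -0.0315]
ee_rot: [0.999, -0.041, -0.0, -0.0]
ft_force: [0.5, 1.2, 0.3]
grip_width: 0.526
```

Emit:
{"api": "move_arm", "payload": {"moves": [[0,0,0,0,0,0.001,0.045],[0,0,0,0,0,0.002,0.045],[0,0,0,0,0,0.002,0.045]]}}

```text
clock: 17.25
position: [0.404, -0.178, -0.0331]
ee_rot: [0.999, -0.041, -0.0, -0.0]
ft_force: [-0.4, 0.2, 0.3]
grip_width: 0.525
```

Emit:
{"api": "move_arm", "payload": {"moves": [[0,0,0,0,0,0.001,0.045],[0,0,0,0,0,0.002,0.045],[0,0,0,0,0,0.002,0.045]]}}

```text
clock: 17.55
position: [0.404, -0.178, -0.0351]
ee_rot: [0.999, -0.041, -0.0, -0.0]
ft_force: [0.4, -0.7, 0.0]
grip_width: 0.527
```

Emit:
{"api": "move_arm", "payload": {"moves": [[0,0,0,0,0,-0.0015,0.045],[0,0,0,0,0,-0.0015,0.02],[0,0,0,0,0,-0.0015,0.02],[0,0,0,0,0,-0.0015,0.02],[0,0,0,0,0,-0.0015,0.02],[0,0,0,0,0,-0.0015,0.02]], "grip_force": 50}}

```text
clock: 18.15
position: [0.4044, -0.1781, -0.0331]
ee_rot: [0.999, -0.041, 0.0, 0.0]
ft_force: [-0.9, 1.0, 6.3]
grip_width: 0.34
```

Emit:
{"api": "move_arm", "payload": {"moves": [[0,0,0,0,0,-0.02,0.02],[0,0,0,0,0,-0.05,0.02],[0,0,0,0,0,-0.09,0.02],[0,0,0,0,0,-0.13,0.02],[0,0,0,0,0,-0.17,0.02],[0,0,0,0.0002,-0.03,-0.17,0.02],[0,0,0,0.0005,-0.065,-0.17,0.02],[0,0,0,0.0007,-0.1,-0.17,0.02],[0,0,0,0.0007,-0.1,-0.17,0.02]]}}

```text
clock: 19.05
position: [0.4131, -0.0743, 0.1364]
ee_rot: [0.999, -0.038, 0.0, -0.0]
ft_force: [0.8, 0.2, -1.6]
grip_width: 0.333
```

```bash
python3 - <<'E'
from h import *
p,i=shot("wrist","w14.png"); o=manip.get_obs(); print(o["position"],o["ft_force"],o["grip_width"])
print("strip top z",o["position"][2]+.033+.014); strip(p,i,o["position"][2]+.047)
w=cv2.imread("pics/w8.png"); P={"xyz":np.array([0.5205,.1659,.3206])}
q=dict(cams.camera_params("wrist")); 
import copy
q["xyz"]=np.array([0.5205,.1659,.3206]); q["rotation"]=np.array([-1.50431436e-01,5.26e-04,-1.6e-05,9.886e-01])
k=ray(q,[[126,308]],.135)[0];a=ray(q,[[202,260]],.1)[0];print("knob top",k,"axis",a,np.degrees(np.arctan2(k[1]-.0567,k[0]-.4626)))
E
```

```text
[ 0.41288229 -0.07663265  0.13634657] [-0.44228012 -0.17167057 -1.72376172] 0.33480936148387985
strip top z 0.18334656712975178
px (441, 210, 119, 188) ctr [506.6 -92.4] size [ 48.1 100.8] ang 10.5 [[474.0, -47.0], [492.0, -146.0], [539.0, -138.0], [521.0, -38.0]]
px (228, 0, 145, 392) ctr [422.9 -45.2] size [155.1  47. ] ang 86.4 [[395.0, -121.0], [442.0, -124.0], [451.0, 31.0], [404.0, 34.0]]
knob top [0.4279747  0.04707991 0.135     ] axis [0.46746874 0.06233901 0.1       ] -164.47288894615377
```

Emit:
{"api": "move_arm", "payload": {"moves": [[0,0,0,0.0003,-0.035,0,0.02],[0,0,0,0.0005,-0.075,0,0.02],[0,0,0,0.0008,-0.115,0,0.02],[0,0,0,0.001,-0.155,0,0.02],[0,0,-0.2,0.0013,-0.195,0,0.02],[0,0,-0.4,0.0016,-0.235,0,0.02],[0,0,-0.6,0.002,-0.275,0,0.02],[0,0,-0.75,0.0022,-0.315,0,0.02],[0,0,-0.75,0.0024,-0.346,0,0.02],[0,0,-0.75,0.0024,-0.346,0,0.02]]}}

```text
clock: 20.1
position: [0.4432, 0.2698, 0.136]
ee_rot: [0.999, -0.032, -0.0, -0.001]
ft_force: [0.2, 0.1, -1.2]
grip_width: 0.331
```

```bash
python3 - <<'E'
from h import *
p,i=shot("wrist","w15.png"); s,k=shot("scene","s15.png"); o=manip.get_obs(); print(o["position"],o["ee_rot"],2*np.degrees(np.arctan2(o["ee_rot"][1],o["ee_rot"][0])),o["ft_force"],o["grip_width"])
E
```

```text
[0.44393118 0.26553437 0.13591949] [ 9.99406170e-01 -3.44523547e-02 -3.72554174e-04  4.50715194e-04] -3.948731143322291 [ 0.96614332  0.4795648  -1.0586378 ] 0.3268195322215485
```

Emit:
{"api": "move_arm", "payload": {"moves": [[0,0,0,0.002,0,0.03,0.02],[0,0,0,0.002,0,0.065,0.02],[0,0,0,0.002,0,0.1,0.02],[0,0,0,0.002,0,0.125,0.02],[0,0,0,0.002,0,0.138,0.02],[0,0,0,0.002,0,0.144,0.02],[0,0,0,0.002,0,0.144,0.02]]}}

```text
clock: 20.9
position: [0.446, 0.2654, -0.0074]
ee_rot: [0.999, -0.035, 0.0, 0.0]
ft_force: [0.3, -0.6, -0.3]
grip_width: 0.336
```

```bash
python3 - <<'E'
from h import *
p,i=shot("wrist","w16.png"); s,k=shot("scene","s16.png"); d,l=shot("side","d16.png"); o=manip.get_obs(); print(o["position"],o["ft_force"],o["grip_width"])
u,v=proj(s,[.437,.15,.03])[0].astype(int); c=cv2.resize(k[v-75:v+75,u-100:u+100],(800,600),interpolation=cv2.INTER_CUBIC)
cv2.imwrite("pics/m16.png",c[...,::-1])
E
```

```text
[ 0.44663328  0.26645076 -0.00618387] [-0.93984339  0.8261044  -1.61297499] 0.335333440741166
```

View pics/m16.png

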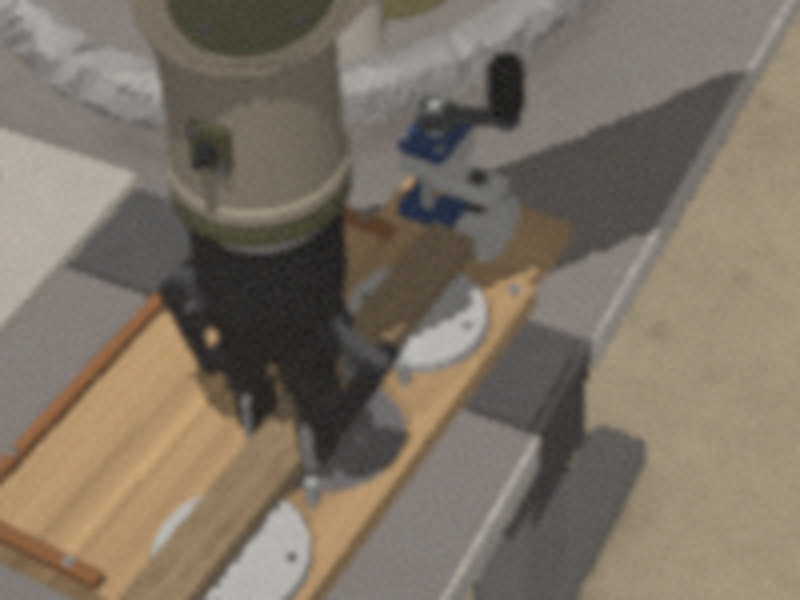

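Emit:
{"api": "move_arm", "payload": {"moves": [[0,0,0,0,0,0.002,0.02],[0,0,0,-0.002,0,0.003,0.02],[0,0,0,-0.003,0.004,0.003,0.02],[0,0,0,-0.004,0.01,0.003,0.02],[0,0,0,-0.004,0.015,0.003,0.02],[0,0,0,-0.004,0.015,0.003,0.02]]}}

```text
clock: 21.65
position: [0.4408, 0.2502, -0.0105]
ee_rot: [0.999, -0.035, 0.0, 0.0]
ft_force: [1.6, 0.3, -1.6]
grip_width: 0.337
```

Emit:
{"api": "move_arm", "payload": {"moves": [[0,0,0,-0.001,0.003,0,0.02],[0,0,0,-0.0015,0.007,0,0.02],[0,0,0,-0.0015,0.011,0,0.02],[0,0,0,-0.0015,0.014,0,0.02],[0,0,0,-0.0015,0.014,0,0.02]]}}

```text
clock: 22.15
position: [0.4382, 0.2369, -0.0105]
ee_rot: [0.999, -0.035, 0.0, 0.0]
ft_force: [1.1, -0.7, -1.7]
grip_width: 0.34
```

Emit:
{"api": "move_arm", "payload": {"moves": [[0,0,0,-0.001,0.001,0,0.02],[0,0,0,-0.001,0.002,0,0.02],[0,0,0,-0.001,0.003,0,0.02],[0,0,0,-0.001,0.003,0,0.02]]}}

```text
clock: 22.55
position: [0.4376, 0.2348, -0.0102]
ee_rot: [0.999, -0.034, 0.001, -0.0]
ft_force: [3.1, 2.4, -1.5]
grip_width: 0.335
```

Emit:
{"api": "move_arm", "payload": {"moves": [[0,0,0,-0.0005,0.001,0,0.02],[0,0,0,-0.0005,0.002,0,0.02],[0,0,0,-0.0005,0.002,0,0.02]]}}

```text
clock: 22.85
position: [0.4374, 0.2336, -0.0099]
ee_rot: [0.999, -0.034, 0.001, -0.001]
ft_force: [5.8, 3.8, -1.6]
grip_width: 0.337
```

Emit:
{"api": "move_arm", "payload": {"moves": [[0,0,0,0,0,0.0015,0.02],[0,0,0,0,0,0.003,0.02],[0,0,0,0,0.001,0.0035,0.02],[0,0,0,0,0.0015,0.0035,0.02],[0,0,0,0,0.0015,0.0035,0.02]]}}

```text
clock: 23.35
position: [0.4375, 0.2336, -0.0129]
ee_rot: [0.999, -0.034, 0.002, -0.002]
ft_force: [5.3, 7.4, 1.4]
grip_width: 0.333
```

Emit:
{"api": "move_arm", "payload": {"moves": [[0,0,0,0,0,0.0008,0.02],[0,0,0,0,0,0.0008,0.036],[0,0,0,0,0,0.0008,0.042],[0,0,0,0.001,-0.001,0.0,0.044],[0,0,0,0.001,-0.001,-0.001,0.044],[0,0,0,0.001,-0.001,-0.02,0.044],[0,0,0,0.001,-0.001,-0.06,0.044],[0,0,0,0.001,-0.001,-0.11,0.044],[0,0,0,0.001,-0.001,-0.15,0.044],[0,0,0,0.001,-0.001,-0.15,0.044]]}}

```text
clock: 24.35
position: [0.44, 0.2337, 0.1418]
ee_rot: [0.999, -0.035, 0.004, -0.002]
ft_force: [0.2, -0.1, 0.2]
grip_width: 0.515
```

```bash
python3 - <<'E'
from h import *
p,i=shot("wrist","w17.png"); s,k=shot("scene","s17.png"); d,l=shot("side","d17.png"); o=manip.get_obs(); print(o["position"],o["ft_force"],o["grip_width"])
print(p["xyz"]); print(proj(p,[[.4372,.2108,.034]]))
hsv=cv2.cvtColor(i,cv2.COLOR_RGB2HSV); 
for y in (100,150,200,250): print(y,[tuple(hsv[y,x]) for x in range(255,320,8)])
E
```

```text
[0.43687822 0.23171102 0.13541827] [-0.18807051  0.72223639 -0.67045908] 0.5135716478977058
[0.44400495 0.30920079 0.31721952]
[[278.25785302 223.99899093]]
100 [(np.uint8(15), np.uint8(7), np.uint8(228)), (np.uint8(18), np.uint8(81), np.uint8(186)), (np.uint8(18), np.uint8(82), np.uint8(189)), (np.uint8(18), np.uint8(76), np.uint8(190)), (np.uint8(18), np.uint8(76), np.uint8(190)), (np.uint8(17), np.uint8(70), np.uint8(183)), (np.uint8(18), np.uint8(6), np.uint8(231)), (np.uint8(18), np.uint8(6), np.uint8(231)), (np.uint8(18), np.uint8(86), np.uint8(175))]
150 [(np.uint8(170), np.uint8(10), np.uint8(157)), (np.uint8(19), np.uint8(83), np.uint8(185)), (np.uint8(18), np.uint8(76), np.uint8(194)), (np.uint8(18), np.uint8(77), np.uint8(195)), (np.uint8(19), np.uint8(73), np.uint8(192)), (np.uint8(17), np.uint8(73), np.uint8(160)), (np.uint8(174), np.uint8(8), np.uint8(153)), (np.uint8(18), np.uint8(87), np.uint8(206)), (np.uint8(18), np.uint8(87), np.uint8(219))]
200 [(np.uint8(168), np.uint8(8), np.uint8(151)), (np.uint8(18), np.uint8(77), np.uint8(189)), (np.uint8(18), np.uint8(80), np.uint8(188)), (np.uint8(18), np.uint8(77), np.uint8(191)), (np.uint8(18), np.uint8(77), np.uint8(193)), (np.uint8(17), np.uint8(67), np.uint8(156)), (np.uint8(168), np.uint8(8), np.uint8(156)), (np.uint8(170), np.uint8(10), np.uint8(150)), (np.uint8(12), np.uint8(27), np.uint8(173))]
250 [(np.uint8(15), np.uint8(9), np.uint8(174)), (np.uint8(18), np.uint8(76), np.uint8(188)), (np.uint8(17), np.uint8(83), np.uint8(132)), (np.uint8(17), np.uint8(83), np.uint8(129)), (np.uint8(18), np.uint8(80), np.uint8(141)), (np.uint8(17), np.uint8(36), np.uint8(161)), (np.uint8(13), np.uint8(10), np.uint8(178)), (np.uint8(18), np.uint8(89), np.uint8(209)), (np.uint8(18), np.uint8(88), np.uint8(218))]
```

```bash
python3 - <<'E'
from h import *
np.set_printoptions(precision=4,suppress=True)
p=cams.camera_params("wrist"); i=cams.camera("wrist"); o=manip.get_obs(); print(o["position"],p["xyz"])
hsv=cv2.cvtColor(i,cv2.COLOR_RGB2HSV)
sat=hsv[...,1]
for v in (70,80,90,100,110,150,160,190,200,210,220):
    r=sat[v]>50; u=280
    a=u
    while r[a]:a-=1
    b=u
    while r[b]:b+=1
    e=ray(p,[[a+.5,v],[b-.5,v]],.034)[:,:2]; print(v,a,b,e.ravel())
for u in (272,278,284):
    c=150
    while sat[c,u]>50 and c>0:c-=1
    print("top",u,c,ray(p,[[u,c+.5]],.034)[0])
c,s=np.cos(-.069),np.sin(-.069); Rm=np.array([[c,-s],[s,c]])
oj=np.array([.4385,.239])-Rm@[-.046,0]
for l in ((-.061,.122),(-.031,.122),(-.061,0),(-.031,0)): print(l,oj+Rm@l)
E
```

```text
[0.4366 0.2316 0.1348] [0.4424 0.3081 0.3105]
70 261 302 [0.4298 0.3283 0.4585 0.3263]
80 261 302 [0.4292 0.3215 0.4581 0.3195]
90 261 302 [0.4286 0.3145 0.4577 0.3125]
100 261 302 [0.428  0.3075 0.4573 0.3055]
110 261 301 [0.4274 0.3004 0.4562 0.2984]
150 262 302 [0.4257 0.2709 0.4553 0.2688]
160 262 302 [0.4251 0.2633 0.4549 0.2612]
190 262 301 [0.4231 0.2396 0.4529 0.2376]
200 262 301 [0.4224 0.2315 0.4524 0.2294]
210 263 301 [0.4225 0.2232 0.452  0.2211]
220 263 301 [0.4218 0.2148 0.4516 0.2127]
top 272 21 [0.4397 0.36   0.034 ]
top 278 21 [0.4439 0.3597 0.034 ]
top 284 21 [0.4481 0.3594 0.034 ]
(-0.061, 0.122) [0.4319 0.3617]
(-0.031, 0.122) [0.4619 0.3597]
(-0.061, 0) [0.4235 0.24  ]
(-0.031, 0) [0.4535 0.238 ]
```

Emit:
{"api": "move_arm", "payload": {"moves": [[0,0,0,0.002,0.03,-0.03,0.06],[0,0,-1,0.003,0.07,-0.045,0.06],[0,0,-2,0.005,0.115,-0.045,0.06],[0,0,-3,0.006,0.16,-0.045,0.06],[0,0,-3.95,0.008,0.2,-0.045,0.06],[0,0,-3.95,0.009,0.232,-0.045,0.06],[0,0,-3.95,0.009,0.232,-0.045,0.06],[0,0,-3.95,0.009,0.232,-0.045,0.06]]}}

```text
clock: 25.35
position: [0.4296, -0.0002, 0.1799]
ee_rot: [1.0, -0.001, -0.001, -0.0]
ft_force: [-0.2, 0.3, -0.0]
grip_width: 0.706
```

```bash
python3 - <<'E'
from h import *
np.set_printoptions(precision=4,suppress=True)
p,i=shot("wrist","w18.png"); o=manip.get_obs(); print(o["position"],o["ee_rot"],p["xyz"])
v=i.max(2); m=(v<45).astype(np.uint8); m[300:]=0
u0=proj(p,[[.422,.042,.115],[.462,.057,.1]]); print(u0)
n,l,st,ce=cv2.connectedComponentsWithStats(cv2.morphologyEx(m,cv2.MORPH_OPEN,np.ones((7,7),np.uint8)))
for k in range(1,n):
    if st[k,4]>150: print(st[k],ce[k],ray(p,[ce[k]],.115)[0],ray(p,[ce[k]],.135)[0])
E
```

```text
[0.4298 0.0007 0.18  ] [ 1.      0.0002 -0.0009 -0.    ] [0.4303 0.0762 0.355 ]
[[269.1573 151.8385]
 [327.6273 126.9954]]
[264 135  18  10 161] [272.4783 139.9689] [0.4243 0.0498 0.115 ] [0.4248 0.052  0.135 ]
[353 273  16  27 338] [359.6213 287.9586] [ 0.4884 -0.0593  0.115 ] [ 0.4836 -0.048   0.135 ]
[193 274  17  26 343] [202.102  288.4286] [ 0.3707 -0.0596  0.115 ] [ 0.3756 -0.0483  0.135 ]
```

```bash
python3 - <<'E'
from h import *
np.set_printoptions(precision=4,suppress=True)
p=cams.camera_params("wrist"); i=cv2.imread("pics/w18.png"); g=i.max(2)
print(g[100:180:5,235:345:6])
for t in (50,60,70,80):
    m=np.zeros(g.shape,np.uint8); m[100:185,225:300]=(g[100:185,225:300]<t); m=cv2.morphologyEx(m,cv2.MORPH_OPEN,np.ones((5,5),np.uint8))
    n,l,st,ce=cv2.connectedComponentsWithStats(m)
    for k in range(1,n):
        if st[k,4]>150: print(t,st[k],ce[k],ray(p,[ce[k]],.115)[0],ray(p,[ce[k]],.135)[0])
E
```

```text
[[231 231 231 230 225 240 161 123 120 238 236 236 182 194 171 171 171 170
  188]
 [232 232 233 232 223 235 165 121 118 236 237 237 152 179 171 172 171 171
  143]
 [231 231 232 233 224 232 227 139 176 232 232 233 151 171 171 125 114 119
  170]
 [228 228 228 228 223 154 162 170 186 198 209 217 156 119 115 117 119 116
  169]
 [228 229 229 229 228 175 164 165 167 167 160 109 150 119 118 146 199 118
  161]
 [225 225 225 226 219 203 230 227 184 149 159 103 110 114 128 212 209 117
  129]
 [221 221 222 222 221 178 175 191 206 205 112 121 120 104 117 208 206 117
  114]
 [222 223 223 223 223 149  34  83 115 121 121 119 116 111 117 138 112 115
  107]
 [218 218 221 221 159  39  39  33  50 119 116 115 113  97 114 113  93 125
  185]
 [180 146 146 146  37  44  52  41  31 114 111 104  98 166 104 113 150 197
  208]
 [188 187 186 176  41  54  54  52  31 145 183 151 159 158 154 164 165 190
  127]
 [186 185 186 175  44  50  47  49  36 177 140 122 123 122 122 123 122 118
  181]
 [187 185 186 181  41  47  45  45  34 122 123 122 122 122 122 122 121 122
  182]
 [186 187 187 186  79  43  44  41  57 121 121 124 178 128 127 125 124 136
  181]
 [186 187 186 185 187 134  66 131 120 121 121 151 185 186 186 186 183 181
  182]
 [186 186 186 186 188 186 187 184 121 121 121 122 185 186 186 185 181 181
  182]]
50 [256 135  30  35 691] [272.0564 152.89  ] [0.424  0.0421 0.115 ] [0.4245 0.045  0.135 ]
60 [256 135  31  35 889] [271.4151 152.3656] [0.4236 0.0425 0.115 ] [0.4242 0.0454 0.135 ]
70 [256 135  31  35 903] [271.433  152.3544] [0.4236 0.0425 0.115 ] [0.4242 0.0454 0.135 ]
80 [256 135  31  36 924] [271.382  152.4892] [0.4236 0.0424 0.115 ] [0.4241 0.0453 0.135 ]
```

Emit:
{"api": "move_arm", "payload": {"moves": [[0,0,0,-0.003,-0.02,0,0.045],[0,0,0,-0.006,-0.043,0,0.045],[0,0,0,-0.006,-0.043,0.04,0.045],[0,0,0,-0.006,-0.043,0.08,0.045],[0,0,0,-0.006,-0.043,0.1,0.045],[0,0,0,-0.006,-0.043,0.107,0.045],[0,0,0,-0.006,-0.043,0.107,0.045]]}}

```text
clock: 26.1
position: [0.4237, 0.0438, 0.0733]
ee_rot: [1.0, 0.001, -0.001, 0.0]
ft_force: [-0.2, 0.1, 0.5]
grip_width: 0.528
```

Emit:
{"api": "move_arm", "payload": {"moves": [[0,0,0,0,0,0,0.01],[0,0,0,0,0,0,0.01],[0,0,0,0,0,0,0.01],[0,0,0,0,0,0,0.01],[0,0,0,0,0,0,0.01]], "grip_force": 20}}

```text
clock: 26.6
position: [0.4248, 0.0431, 0.0752]
ee_rot: [1.0, -0.0, 0.001, -0.0]
ft_force: [-3.4, -1.0, 7.1]
grip_width: 0.245
```

Emit:
{"api": "move_arm", "payload": {"moves": [[0,0,0,0,0,-0.004,0.01],[0,0,0,-0.0025,-0.0129,-0.004,0.01],[0,0,0,-0.0009,-0.0259,-0.004,0.01],[0,0,0,0.0046,-0.0379,-0.004,0.01],[0,0,0,0.0136,-0.0475,-0.004,0.01],[0,0,0,0.0251,-0.0538,-0.004,0.01]]}}

```text
clock: 27.2
position: [0.4469, 0.1, 0.0772]
ee_rot: [1.0, 0.001, -0.002, -0.001]
ft_force: [-5.1, 6.5, -10.6]
grip_width: 0.248
```

```bash
python3 - <<'E'
from h import *
s,k=shot("scene","s19.png"); o=manip.get_obs(); print(o["position"],o["ft_force"],o["torque"],o["grip_width"])
E
```

```text
[0.44904221 0.1005666  0.0773363 ] [ -2.2933204    9.47951838 -13.14358577] [ 2.38761186  0.47884467 -0.01114591] 0.24003467134722764
```

Emit:
{"api": "move_arm", "payload": {"moves": [[0,0,0,0.0129,-0.0045,0.0025,0.01],[0,0,0,0.0259,-0.0029,0.0025,0.01],[0,0,0,0.0379,0.0026,0.0025,0.01],[0,0,0,0.0475,0.0116,0.0025,0.01],[0,0,0,0.0538,0.0231,0.0025,0.01]]}}

```text
clock: 27.75
position: [0.5032, 0.0732, 0.0763]
ee_rot: [1.0, -0.0, -0.001, 0.0]
ft_force: [-14.1, -2.0, 13.0]
grip_width: 0.246
```

```bash
python3 - <<'E'
from h import *
o=manip.get_obs(); print(o["position"],o["ft_force"],o["torque"],o["grip_width"])
E
```

```text
[0.50318624 0.0731556  0.07630896] [-14.14234959  -1.99719357  13.04029328] [-0.58102352  3.40827482 -0.12258275] 0.24582805345383793
```

Emit:
{"api": "move_arm", "payload": {"moves": [[0,0,0,-0.0005,0.0129,-0.0012,0.01],[0,0,0,-0.0021,0.0259,-0.0012,0.01],[0,0,0,-0.0076,0.0379,-0.0012,0.01],[0,0,0,-0.0166,0.0475,-0.0012,0.01],[0,0,0,-0.0281,0.0538,-0.0012,0.01]]}}

```text
clock: 28.25
position: [0.4741, 0.0204, 0.0767]
ee_rot: [1.0, 0.0, -0.0, -0.001]
ft_force: [-1.7, 11.1, -2.9]
grip_width: 0.245
```

```bash
python3 - <<'E'
from h import *
o=manip.get_obs(); print(o["position"],o["ft_force"],o["torque"],o["grip_width"])
p,i=shot("scene","s20.png"); q,j=shot("side","d20.png")
E
```

```text
[0.47407428 0.02043718 0.0767266 ] [-1.67618894 11.08799337 -2.86047096] [ 2.68455793e+00  4.30266844e-01 -1.63625288e-03] 0.24471342105658347
```

Emit:
{"api": "move_arm", "payload": {"moves": [[0,0,0,-0.0129,0.0,0,0.01],[0,0,0,-0.0259,-0.0016,0,0.01],[0,0,0,-0.0379,-0.0071,0,0.01],[0,0,0,-0.0475,-0.0161,0,0.01],[0,0,0,-0.0538,-0.0276,0,0.01],[0,0,0,-0.0563,-0.0405,0,0.01],[0,0,0,-0.0547,-0.0535,0,0.01],[0,0,0,-0.0492,-0.0655,0,0.01],[0,0,0,-0.0402,-0.0751,0,0.01],[0,0,0,-0.0287,-0.0814,0,0.01]]}}

```text
clock: 29.35
position: [0.4459, 0.1002, 0.0767]
ee_rot: [1.0, -0.0, -0.0, 0.001]
ft_force: [0.9, -8.3, -1.3]
grip_width: 0.245
```

```bash
python3 - <<'E'
from h import *
o=manip.get_obs(); print(o["position"],o["ft_force"],o["torque"],o["grip_width"])
p,i=shot("scene","s21.png"); q,j=shot("wrist","w21.png"); 
u,v=proj(p,[.4616,.061,.1])[0].astype(int)
a=np.hstack([cv2.resize(cv2.imread("pics/%s.png"%n)[v-50:v+50,u-66:u+67],(400,300)) for n in("s20","s21")])
b=cv2.resize(j,(400,300))[...,::-1]; d=cv2.imread("pics/d20.png"); q=cams.camera_params("side"); u,v=proj(q,[.4616,.061,.1])[0].astype(int)
b=np.hstack([b,cv2.resize(d[v-40:v+40,u-53:u+54],(400,300))])
cv2.imwrite("pics/m21.png",np.vstack([a,b]))
E
```

```text
[0.44593956 0.10019613 0.07670657] [ 0.90050432 -8.34248945 -1.34327786] [-1.77597459 -0.32649189  0.02094895] 0.24504100939521664
```

View pics/m21.png

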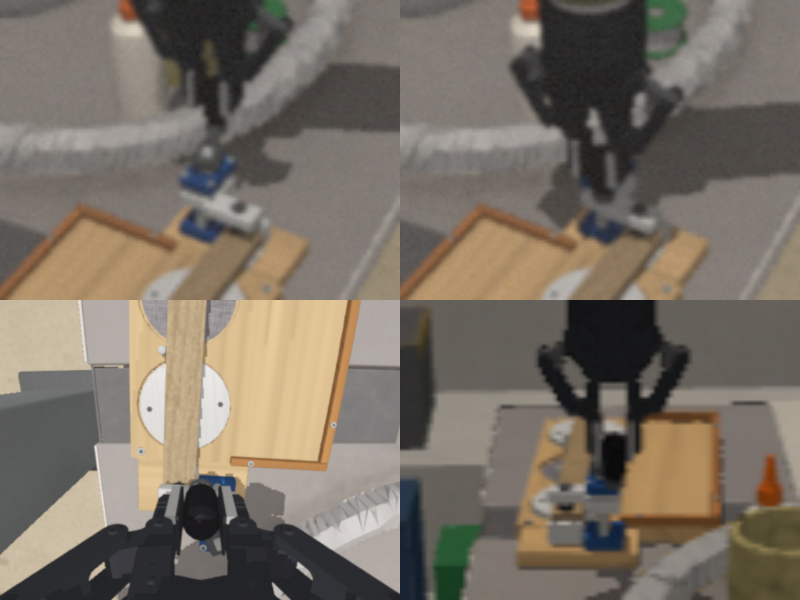

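Emit:
{"api": "move_arm", "payload": {"moves": [[0,0,0,0.0129,-0.0015,0,0.01],[0,0,0,0.0259,0.0001,0,0.01],[0,0,0,0.0379,0.0056,0,0.01],[0,0,0,0.0475,0.0146,0,0.01],[0,0,0,0.0538,0.0261,0,0.01],[0,0,0,0.0563,0.039,0,0.01],[0,0,0,0.0547,0.052,0,0.01],[0,0,0,0.0492,0.064,0,0.01],[0,0,0,0.0402,0.0736,0,0.01],[0,0,0,0.0287,0.0799,0,0.01]]}}

```text
clock: 30.45
position: [0.4741, 0.0206, 0.0767]
ee_rot: [1.0, -0.0, -0.0, -0.0]
ft_force: [0.1, 6.0, -1.3]
grip_width: 0.245
```

Emit:
{"api": "move_arm", "payload": {"moves": [[0,0,0,-0.0129,0.0025,0,0.01],[0,0,0,-0.0259,0.0009,0,0.01],[0,0,0,-0.0379,-0.0046,0,0.01],[0,0,0,-0.0475,-0.0136,0,0.01],[0,0,0,-0.0538,-0.0251,0,0.01],[0,0,0,-0.0563,-0.038,0,0.01],[0,0,0,-0.0547,-0.051,0,0.01],[0,0,0,-0.0492,-0.063,0,0.01],[0,0,0,-0.0402,-0.0726,0,0.01],[0,0,0,-0.0287,-0.0789,0,0.01]]}}

```text
clock: 31.45
position: [0.4456, 0.0999, 0.0767]
ee_rot: [1.0, 0.0, -0.0, 0.001]
ft_force: [-0.6, -5.2, -0.5]
grip_width: 0.244
```

Now at ~970°; two more half turns to 1330°, then the last 110°.

Emit:
{"api": "move_arm", "payload": {"moves": [[0,0,0,0.0129,-0.0025,0,0.01],[0,0,0,0.0259,-0.0009,0,0.01],[0,0,0,0.0379,0.0046,0,0.01],[0,0,0,0.0475,0.0136,0,0.01],[0,0,0,0.0538,0.0251,0,0.01],[0,0,0,0.0563,0.038,0,0.01],[0,0,0,0.0547,0.051,0,0.01],[0,0,0,0.0492,0.063,0,0.01],[0,0,0,0.0402,0.0726,0,0.01],[0,0,0,0.0287,0.0789,0,0.01]]}}

```text
clock: 32.45
position: [0.474, 0.0206, 0.0767]
ee_rot: [1.0, -0.0, -0.0, -0.0]
ft_force: [0.8, 6.3, -1.3]
grip_width: 0.246
```

Emit:
{"api": "move_arm", "payload": {"moves": [[0,0,0,-0.0129,0.0025,0,0.01],[0,0,0,-0.0259,0.0009,0,0.01],[0,0,0,-0.0379,-0.0046,0,0.01],[0,0,0,-0.0475,-0.0136,0,0.01],[0,0,0,-0.0538,-0.0251,0,0.01],[0,0,0,-0.0563,-0.038,0,0.01],[0,0,0,-0.0547,-0.051,0,0.01],[0,0,0,-0.0492,-0.063,0,0.01],[0,0,0,-0.0402,-0.0726,0,0.01],[0,0,0,-0.0287,-0.0789,0,0.01]]}}

```text
clock: 33.45
position: [0.4455, 0.0999, 0.0767]
ee_rot: [1.0, 0.0, -0.0, 0.001]
ft_force: [-0.3, -3.2, -0.4]
grip_width: 0.245
```

Emit:
{"api": "move_arm", "payload": {"moves": [[0,0,0,0.0129,-0.0025,0,0.01],[0,0,0,0.0259,-0.0009,0,0.01],[0,0,0,0.0379,0.0046,0,0.01],[0,0,0,0.0475,0.0136,0,0.01],[0,0,0,0.0538,0.0251,0,0.01],[0,0,0,0.0555,0.032,0,0.01],[0,0,0,0.0562,0.037,0,0.01],[0,0,0,0.0562,0.037,0,0.01]]}}

```text
clock: 34.25
position: [0.5042, 0.0612, 0.0769]
ee_rot: [1.0, -0.001, 0.001, 0.0]
ft_force: [6.2, -0.8, -2.1]
grip_width: 0.241
```

Emit:
{"api": "move_arm", "payload": {"moves": [[0,0,0,0,0.002,0,0.01],[0,0,0,0,0.004,0,0.01],[0,0,0,0,0.005,0,0.01],[0,0,0,0,0.005,0,0.01]]}}

```text
clock: 34.65
position: [0.5041, 0.0583, 0.077]
ee_rot: [1.0, -0.0, 0.001, -0.001]
ft_force: [6.5, 4.6, -3.8]
grip_width: 0.246
```

Emit:
{"api": "move_arm", "payload": {"moves": [[0,0,0,0,0.002,0,0.01],[0,0,0,0,0.004,0,0.01],[0,0,0,0,0.004,0,0.01]]}}

```text
clock: 34.95
position: [0.5041, 0.0578, 0.077]
ee_rot: [1.0, 0.001, 0.002, -0.002]
ft_force: [7.4, 16.4, -6.0]
grip_width: 0.242
```

Firm stop. Release, relaxing first, and back off upward.

Emit:
{"api": "move_arm", "payload": {"moves": [[0,0,0,0,-0.006,0,0.01],[0,0,0,0,-0.006,0,0.03],[0,0,0,0,-0.006,0,0.045],[0,0,0,0,-0.006,0,0.05],[0,0,0,0,-0.006,-0.03,0.05],[0,0,0,0,-0.006,-0.07,0.05],[0,0,0,0,-0.006,-0.12,0.05],[0,0,0,-0.03,-0.04,-0.15,0.05],[0,0,0,-0.06,-0.08,-0.15,0.05],[0,0,0,-0.06,-0.1,-0.15,0.05]]}}

```text
clock: 35.95
position: [0.4405, 0.1569, 0.2285]
ee_rot: [1.0, 0.001, 0.001, -0.0]
ft_force: [0.7, -0.1, 0.9]
grip_width: 0.589
```

```bash
python3 - <<'E'
from h import *
np.set_printoptions(precision=4,suppress=True)
p,i=shot("wrist","w22.png"); o=manip.get_obs(); print(o["position"],o["ft_force"],p["xyz"])
s,k=shot("scene","s22.png")
hsv=cv2.cvtColor(i,cv2.COLOR_RGB2HSV); sat=hsv[...,1]
pts=proj(p,[[.4385,.239,.034],[.445,.335,.034]]); print(pts)
c,sn=np.cos(-.069),np.sin(-.069); Rm=np.array([[c,-sn],[sn,c]]); oj=np.array([.4385,.239])-Rm@[-.046,0]
for Y in (.11,.09,.07,.01,0,-.01,-.06,-.08):
    u,v=np.round(proj(p,[*(oj+Rm@[-.046,Y]),.034])[0]).astype(int)
    if not(0<=v<420): continue
    a=b=u
    while sat[v,a]>50:a-=1
    while sat[v,b]>50:b+=1
    e=ray(p,[[a+.5,v],[b-.5,v]],.034)[:,:2]; print(Y,v,(((e-oj)@Rm)*1000).round(1).tolist())
u,v=np.round(proj(p,[*(oj+Rm@[-.046,.1]),.034])[0]).astype(int)
while v>0 and sat[v,u]>50:v-=1
print("end",v,((ray(p,[[u,v+.5]],.034)[0,:2]-oj)@Rm*1000).round(1))
g=k.max(2); u,v=proj(s,[.504,.0595,.115])[0]; print("knob px expect",u,v); 
m=np.zeros(g.shape,np.uint8);u,v=int(u),int(v); m[v-30:v+30,u-30:u+30]=g[v-30:v+30,u-30:u+30]<70
n,l,st,ce=cv2.connectedComponentsWithStats(m)
for q in range(1,n):
    if st[q,4]>20: print(st[q],ce[q])
E
```

```text
[0.4407 0.1598 0.2278] [-1.0435  3.0701 -0.197 ] [0.4401 0.2332 0.4037]
[[278.2955  92.2026]
 [285.4854 -16.3156]]
0.07 14 [[-60.9, 69.3], [-32.2, 71.4]]
0.01 82 [[-61.0, 8.5], [-31.0, 10.6]]
0 92 [[-61.4, -0.9], [-31.2, 1.3]]
-0.01 103 [[-60.8, -11.3], [-31.4, -9.2]]
-0.06 153 [[-60.0, -60.6], [-31.5, -58.6]]
-0.08 173 [[-59.9, -81.3], [-30.9, -79.3]]
end -21 [-45.9  99.7]
knob px expect 245.99937040346248 224.7956531679326
[233 194   5   8  30] [235.     196.6667]
[258 194  13  13  85] [263.1294 198.9294]
[244 216  31  32 299] [255.5719 232.5385]
```

Emit:
{"api": "move_arm", "payload": {"moves": [[0,0,0,0,-0.03,0,0.05],[0,0,0,0,-0.07,0,0.05],[0,0,0,0,-0.09,0,0.05],[0,0,0,0,-0.09,0,0.05],[0,0,0,0,-0.09,0,0.05]]}}

```text
clock: 36.55
position: [0.443, 0.2431, 0.2263]
ee_rot: [1.0, -0.0, -0.0, 0.0]
ft_force: [0.2, -0.7, 0.1]
grip_width: 0.583
```

```bash
python3 - <<'E'
from h import *
p,i=shot("wrist","w23.png"); o=manip.get_obs(); print(o["position"],o["ft_force"],p["xyz"])
sat=cv2.cvtColor(i,cv2.COLOR_RGB2HSV)[...,1]
c,sn=np.cos(-.069),np.sin(-.069); Rm=np.array([[c,-sn],[sn,c]]); oj=np.array([.4385,.239])-Rm@[-.046,0]
f=lambda uv,z:((ray(p,uv,z)[:,:2]-oj)@Rm*1000).round(1).tolist()
u,v=np.round(proj(p,[*(oj+Rm@[-.046,.1]),.034])[0]).astype(int)
while v>0 and sat[v,u]>50:v-=1
print("end",v,f([[u,v+.5]],.034))
hsv=cv2.cvtColor(i,cv2.COLOR_RGB2HSV)
for n,Y in(("L",.094),("R",-.094)):
    for dx in(-.028,.028):   # chord through each half of the disc along y
        u,v=np.round(proj(p,[*(oj+Rm@[-.046+dx,Y]),.020])[0]).astype(int); a=b=v
        if not 0<v<419: continue
        while a>0 and sat[a,u]<45:a-=1
        while b<419 and sat[b,u]<45:b+=1
        print(n,dx,f([[u,a],[u,b]],.02))
    for dy in (0,.015,-.015):
        u,v=np.round(proj(p,[*(oj+Rm@[-.046-.025,Y+dy]),.020])[0]).astype(int); a=u
        w=np.round(proj(p,[*(oj+Rm@[-.046+.027,Y+dy]),.020])[0]).astype(int); b=w[0]
        if not 0<v<419: continue
        while sat[v,a]<45:a-=1
        while sat[w[1],b]<45:b+=1
        print(n,"x",f([[a,v],[b,w[1]]],.02))
E
```

```text
[0.44314675 0.24262652 0.22643368] [-0.67326577 -1.4176883   0.65529921] [0.44332919 0.31969572 0.40133982]
end 54 [[-47.6, 120.4]]
L -0.028 [[-75.2, 124.2], [-72.1, 62.0]]
L 0.028 [[-20.4, 126.1], [-15.2, 67.9]]
L x [[-87.7, 93.3], [-5.5, 95.0]]
L x [[-86.3, 107.6], [-8.0, 110.1]]
L x [[-84.1, 78.0], [-8.2, 80.3]]
R -0.028 [[-75.1, -63.8], [-72.9, -122.5]]
R 0.028 [[-20.5, -57.6], [-15.3, -121.2]]
R x [[-85.4, -95.2], [-3.8, -93.3]]
R x [[-84.7, -80.2], [-6.3, -78.5]]
R x [[-81.5, -110.1], [-7.1, -107.6]]
```

```bash
python3 -c "
from workcell import manip
print(manip.hand_in())"
```

```text
the job is handed in; nothing more can be done
None
```

The job is done and handed in at about 37 s of robot time. Both lamp discs present are in pockets (left and right), the strip is on the pins and end stop, and the crank is wound to its stop.

- **Discs:** I dragged each one in with the closed fingertips. In the last look their centres read within about 2 mm of the pocket centres. Disc height and tilt I judged only from the fingertips sitting 4 mm lower after each drop.
- **Strip:** It touched the pins and end stop with about 5 to 7 N before I let go. At the end its near edge measured at jig x = -60 to -61 mm (-61 is home). Its left end measured y = 120.4 mm against an expected 122, which is within camera error.
- **Crank:** I gripped the knob and turned it about 3.6 turns from where it started (knob at about 160°). It came up hard against the stop with the knob on the far side, with the side force rising to 16 N and no more movement. I did not measure the clamp arm's height or look at the pad on the strip.
- **Bystanders:** The arm stayed clear of them on every path, but I did not measure their positions again at the end.
- **Disagreement with the given data:** The shut fingertips stood about 33 mm above the reported tool point, so I set heights by touch. The crank axis was about 4 mm further left than my jig fit predicted, which I corrected while winding.

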